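# Get the whetstone out from the back of the worktop rack

### The job

I want to sharpen the shears. The whetstone lies at the back of the wooden rack, behind the two bottles and under the spice jar, so first clear the jar and both bottles out and stand all three on the chopping board; then lay the whetstone flat in the sharpening tray, lengthwise between the rubber stops. After that stand the jar in the wide back compartment, where the whetstone was, and put each bottle back upright in the front compartment it came from; do not tip anything over, and leave the drinking glass alone.

Things in the scene. Friction and masses are not known exactly. Their poses are not given: they have to be found in the camera images.
- sauce_bottle_mid (a point): soft sauce bottle, round, white above and brown below, green pointed nozzle; 66 mm across up to 108 mm above its foot, then a narrow nozzle (36 mm across to 127 mm, 20 mm across to the tip); 160 mm tall. The point is on its axis, half-way up (80 mm above its foot); z is up.
- yellow_bottle_mid (a point): yellow bottle of oval plan with a blue screw cap, 142 mm tall; body 68 mm along its own x, 54 mm along its own y, straight from the foot to about 85 mm above it, shoulders above that. The point is on its axis, half-way up (71 mm above its foot); z is up. Which bottle stands in which front compartment changes.
- spice_jar_mid (a point): small jar of nuts with a dark brown lid, round, 48 mm across, 70 mm tall; at the start it stands on the whetstone. The point is on its axis, half-way up (35 mm above its foot); z is up.
- whetstone_mid (a point): grey whetstone in a dark rubber base: base 100 x 62 mm and 12 mm high, on it the stone 84 x 50 mm, the top 38 mm above the foot; 0.6 kg. Long side along its own x, y across it, z up. The point is at its centre, 19 mm above its foot. Grip it across the stone, well above the base.
- rack: pale wooden rack, fixed, 200 mm (x) by 190 mm (y), front at -x, walls 8 mm thick, 44 to 60 mm high, floor 6 mm. Origin under its centre on the worktop. Front: two compartments 78 mm (x) by 84 mm (y), centres x -53, y +45 and -45 mm, between them a divider 36 mm high and 50 mm long. Back: one wide compartment 101 mm (x) by 174 mm (y), centre x +41.5, y 0; low ledges (20 mm) part it from the front near the sides.
- board: brown wooden chopping board, fixed, 260 mm along its x by 115 mm along its y, 16 mm thick. Origin under its centre on the worktop, z up; it is on the left or on the right of the rack.
- sharpening_tray: grey plastic tray, fixed, 170 mm along its x, 126 mm along its y, rim 16 mm high, floor 4 mm thick. Four black rubber corner stops, tops 12 mm above the worktop, leave a seat 116 mm (x) by 78 mm (y) in its middle for the whetstone's base, open at the middle of each side. Origin under its centre on the worktop; it is on the other side of the rack from the board.
- drinking_glass_mid (a point): small clear ribbed drinking glass, loose, 58 mm across, 70 mm tall, stands at the back left; leave it alone. The point is at its centre, 35 mm above its foot.

How it is judged:
On the way, in this order (a step that is already met when the one before it is completed fails the run):
1. the jar and both bottles stand upright on the chopping board, released (x of sauce_bottle_mid in the frame of board between -0.125 and 0.125 m and y of sauce_bottle_mid in the frame of board between -0.055 and 0.055 m and z of sauce_bottle_mid in the frame of board between 0.09 and 0.102 m and angle between each of sauce_bottle_mid, yellow_bottle_mid, spice_jar_mid's own z axis and vertical below 0.1 rad and contact force between each of sauce_bottle, yellow_bottle, spice_jar and the fingers below 0.1 N and x of yellow_bottle_mid in the frame of board between -0.125 and 0.125 m and y of yellow_bottle_mid in the frame of board between -0.055 and 0.055 m and z of yellow_bottle_mid in the frame of board between 0.081 and 0.093 m and x of spice_jar_mid in the frame of board between -0.125 and 0.125 m and y of spice_jar_mid in the frame of board between -0.055 and 0.055 m and z of spice_jar_mid in the frame of board between 0.045 and 0.057 m), for 0.2 s.
2. the whetstone lies flat and released between the stops of the sharpening tray, with the jar and the bottles still on the board (all of step 1 and x of whetstone_mid in the frame of sharpening_tray between -0.013 and 0.013 m and y of whetstone_mid in the frame of sharpening_tray between -0.013 and 0.013 m and z of whetstone_mid in the frame of sharpening_tray between 0.019 and 0.027 m and angle between the x axis of whetstone_mid and the x axis of sharpening_tray, either way round below 0.3 rad and angle between whetstone_mid's own z axis and vertical below 0.05 rad and contact force between whetstone and the fingers below 0.1 N), for 0.2 s.
At the end, for the whole second after the job is handed in: The whetstone lies flat between the tray's stops (centre within 13 mm along each tray axis, parallel within 0.3 rad); the jar stands on the floor of the rack's back compartment; each bottle stands upright within 25 mm of where it stood at the start; all released and at rest (x of whetstone_mid in the frame of sharpening_tray between -0.013 and 0.013 m and y of whetstone_mid in the frame of sharpening_tray between -0.013 and 0.013 m and z of whetstone_mid in the frame of sharpening_tray between 0.019 and 0.027 m and angle between the x axis of whetstone_mid and the x axis of sharpening_tray, either way round below 0.3 rad and angle between whetstone_mid's own z axis and vertical below 0.05 rad and x of spice_jar_mid in the frame of rack between 0.0095 and 0.0735 m and y of spice_jar_mid in the frame of rack between -0.07 and 0.07 m and z of spice_jar_mid in the frame of rack between 0.036 and 0.046 m and angle between spice_jar_mid's own z axis and vertical below 0.08 rad and distance of each of sauce_bottle_mid, yellow_bottle_mid from where it was at the start of the episode below 0.025 m and angle between each of sauce_bottle_mid, yellow_bottle_mid's own z axis and vertical below 0.06 rad and linear speed of each of sauce_bottle, yellow_bottle, spice_jar, whetstone below 0.02 m/s); the robot touches nothing.
It fails at once if a bottle, the jar or the whetstone is tipped over (angle between any of sauce_bottle_mid, yellow_bottle_mid, spice_jar_mid, whetstone_mid's own z axis and vertical above 0.6 rad).
It fails at once if the drinking glass is pushed or tipped (distance of drinking_glass_mid from where it was at the start of the episode above 0.02 m).
It also fails if it takes over 144 s, if anything falls off the work surface, if the arm or the gripper's body presses on something with over 40 N, if the wrist force passes 120 N, or if a joint passes its speed limit or range.

### The arm

A 7-joint arm with a two-finger parallel gripper is mounted at the origin on a cart in front of the work surface, level with it; the furniture and walls round the work are solid. World frame = base frame: x ahead of the robot, y to its left, z up, the work surface at z = 0. Lengths are in m, angles in rad, forces in N, time in s.
With the tool pointing down it reaches from about 0.4 to 0.85 m from the base axis. Payload 10.4 kg.
Tool frame: the origin (TCP) lies at the centre of the arm's flange, where the gripper is bolted on; the fingertips stand 173 mm ahead of it and the grasp point (between the pads) lies 155 mm ahead of it; z points along the fingers, y is the line along which they close (so a half turn about z gives the same grasp; the last joint's range is limited). The gripper opens to 85 mm and grips with 20 to 120 N. Pads are 22 mm wide; open, the fingers measure 114 mm over their backs; the gripper's body (76 mm by 85 mm) begins 54 mm behind the grasp point. The pads swing forward as they close: fully open they stand 13 mm farther back than shut.
Start: joints at [-1.21, 0.332, -0.065, 1.46, 0.022, 1.35, -0.088], TCP at [0.234, 0.58, 0.405] pointing down, gripper open.
Joint ranges: [-2.6, 2.6], [-0.5, 2.12], [-1.47, 1.34], [0.16, 2.42], [-1.27, 4.41], [0.06, 2.06], [-2.6, 2.6]. Speed limits (rad/s): [2.22, 2.22, 2.79, 2.79, 3.14, 3.14, 3.14].

### API

Orientations are given as a unit quaternion [x, y, z, w].
In Python, from workcell import manip, viewer, finder gives the robot as it stands.
- The arm moves only by the tool arm_command, never from a script. Its argument "plan" is a list of rows, each an object with "dp": the shift along the tool's x, y, z in mm, a list of three; "spin": the turn about the tool's z in rad. A call has 1 to 5 rows; each row shifts and turns the commanded pose from where the row before left it, along the tool's axes as they then stand; what a row does not reach is not made up. A row lasts 1/10 s, in which the tool goes at most 50 mm and 8.59 degrees, less where a joint would pass 70% of its speed; a pose out of reach is approached as far as the arm can. A call is refused whole if a number of a shift passes 50 or a number of a turn 0.15, either way. A call with a gripper value outside its range is refused whole. "grip" is the closure, from -1 (fully open) to 1 (shut), set as the call begins (left out, the last holds). The fingers move at their own pace and stop on an object; "newtons" is the grip in N (left out, the last holds). Time passes only in rows, so rows that do not move let the fingers close. It gives the time, the measured TCP pose, the force, the opening and the grip force at its end, in the units of the state.
- manip.get_obs(): the state, without advancing time (a new reading comes with each control period).
- viewer.camera(name): name is "scene" or "top"; returns the picture (400x640x3 uint8, blue, green, red); there is no depth.
- viewer.camera_params(name): a dict with "vertical_fov" (degrees; the focal length in pixels is half the picture's height over the tangent of half this angle, whatever the lens; pixels are square), "cx", "cy" (the principal point, pixels), "R" (3x3) and "t" (3): a world point X has camera coordinates R X + t. Camera axes: x right, y down, z forward; pixel columns grow to the right and rows downward; lengths in m; the calibration is good to about 2 mm. A picture is of the moment at which its call begins. camera_params takes no time and is no camera call.
- manip.hand_in(): hands the job in; it is judged then, once.
Trained networks look in the newest picture that a camera, given by its name, has taken for a name from the list of things; names that differ only in an ending like _2 or _b are one class to them, and where a whole thing is asked for, a point or a joint stands for the part that bears it (a point fixed in the world has none). Each returns a list of dicts, best first, with "score" (0 to 1); they miss things now and then, are a little off and sometimes report something else, mostly with a low value. They report only what shows in the picture. A call takes as long as a camera call.
- finder.find_in(camera, thing): "position" ([x, y, z] in m, in world coordinates, good to about 4 mm: the middle of the surface that is visible of it).
The state is a dict: "clock": time; "joint_pos": joint angles; "joint_velocities": joint speeds; "tau": joint torques, N m; "position": TCP position; "ee_rot": TCP orientation; "ft_force": force on the tool from outside, world axes, zero at the start; "torque": the same for the moment, N m; "grip_width": opening from 0.0 (shut) to 1.0 (fully open); "grasp_force": force on a finger pad.
Only numpy, scipy, OpenCV 4.12 (cv2) and the standard library are available. Lean on these libraries where they do the work, as an engineer would, in place of code of your own. Each camera call takes 0.05 s, during which the arm holds its last target. There are 200 camera calls.

## Working session

There is one attempt and no reset: what is moved stays moved. The work goes in short steps, Python scripts to look and compute and a tool call to move; the robot and the scene stay as the last step left them, time stands still between calls to the robot, and variables do not carry over. Pictures are saved under pics/ and viewed, at most 14 in all, crops included, and the job is handed in when it is done.

Besides the shell and the picture viewer there is one more tool, called after "Call:" by a JSON object that holds its "method" and its "body". arm_command: Moves the arm, as the interface text tells. Its arguments: {"type":"object","properties":{"plan":{"type":"array","items":{"type":"object","properties":{"dp":{"type":"array","items":{"type":"number"}},"spin":{"type":"number"}}}},"grip":{"type":"number"},"newtons":{"type":"number"}},"required":["plan"]}

```bash
mkdir -p pics; ls
cat > h.py <<'E'
import numpy as np, cv2
from workcell import manip, viewer, finder
def proj(cam,P):
    c=viewer.camera_params(cam);f=200/np.tan(np.radians(c['vertical_fov'])/2)
    p=np.array(c['R'])@np.array(P,float)+np.array(c['t']);return np.array([c['cx']+f*p[0]/p[2],c['cy']+f*p[1]/p[2]])
def ray(cam,uv,z):
    c=viewer.camera_params(cam);f=200/np.tan(np.radians(c['vertical_fov'])/2)
    R=np.array(c['R']);t=np.array(c['t']);o=-R.T@t
    d=R.T@np.array([(uv[0]-c['cx'])/f,(uv[1]-c['cy'])/f,1]);return o+d*(z-o[2])/d[2]
E
python3 - <<'E'
from h import *
for c in ("scene","top"):
    cv2.imwrite(f"pics/{c}0.png",viewer.camera(c))
    p=viewer.camera_params(c);R=np.array(p['R']);print(c,p['vertical_fov'],p['cx'],p['cy'],(-R.T@np.array(p['t'])).round(3),R.round(2).tolist())
for n in "sauce_bottle_mid yellow_bottle_mid spice_jar_mid whetstone_mid rack board sharpening_tray drinking_glass_mid".split():
    for c in ("scene","top"):
        print(n,c,[(np.round(d['position'],3).tolist(),round(d['score'],2)) for d in finder.find_in(c,n)[:2]])
o=manip.get_obs();print({k:np.round(v,3).tolist() for k,v in o.items()})
E
```

```text
pics
scene 45.33178070157811 324.5370092590349 191.38944883345124 [ 0.022 -0.51   0.634] [[0.51, -0.86, 0.02], [-0.55, -0.34, -0.77], [0.67, 0.38, -0.64]]
top 43.42092915103088 321.8903354759269 196.78082689582138 [ 0.538 -0.183  1.22 ] [[0.0, -1.0, 0.01], [-1.0, -0.0, -0.06], [0.06, -0.01, -1.0]]
sauce_bottle_mid scene [([0.53, -0.155, 0.084], 0.82)]
sauce_bottle_mid top [([0.547, -0.14, 0.106], 0.67)]
yellow_bottle_mid scene [([0.525, -0.238, 0.095], 0.95)]
yellow_bottle_mid top []
spice_jar_mid scene [([0.622, -0.2, 0.11], 0.92)]
spice_jar_mid top [([0.629, -0.193, 0.116], 0.67)]
whetstone_mid scene [([0.623, -0.236, 0.035], 0.56)]
whetstone_mid top [([0.622, -0.202, 0.044], 0.78)]
rack scene [([0.575, -0.213, 0.028], 0.65)]
rack top [([0.608, -0.182, 0.009], 0.96)]
board scene [([0.495, 0.015, 0.017], 0.59)]
board top [([0.513, 0.022, 0.016], 0.87), ([0.544, -0.226, 0.116], 0.16)]
sharpening_tray scene []
sharpening_tray top [([0.51, -0.389, 0.005], 0.78)]
drinking_glass_mid scene [([0.716, -0.028, 0.049], 0.68)]
drinking_glass_mid top [([0.73, -0.023, 0.022], 0.94)]
{'clock': 0.9, 'joint_pos': [-1.21, 0.332, -0.065, 1.46, 0.022, 1.35, -0.088], 'joint_velocities': [0.001, 0.002, -0.0, 0.001, -0.0, 0.0, 0.002], 'tau': [0.001, -62.523, 0.05, -39.183, 0.017, 0.002, 0.0], 'position': [0.234, 0.58, 0.405], 'ee_rot': [0.191, 0.982, 0.0, 0.0], 'ft_force': [0.253, -0.634, -0.317], 'torque': [-0.028, 0.022, 0.038], 'grasp_force': 0.0, 'grip_width': 1.008}
```

View pics/scene0.png

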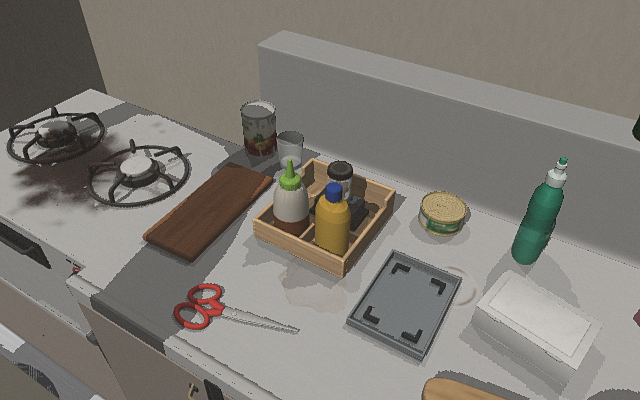

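View pics/top0.png

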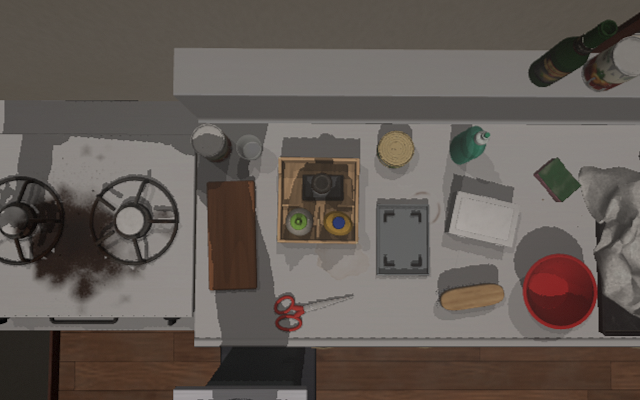

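The scene picture shows the sauce bottle at the left of the rack's front (290,205) and the yellow one at the right (333,225). The jar stands on the whetstone behind them (340,180), the board is on the left and the tray on the right. I'll take an enlarged top crop for the corners.

Run:
```python
from h import *
im=cv2.imread("pics/top0.png")[130:310,195:440];cv2.imwrite("pics/crop1.png",cv2.resize(im,None,fx=3.2,fy=3.2,interpolation=cv2.INTER_CUBIC))
```

```text
(no output)
```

View pics/crop1.png

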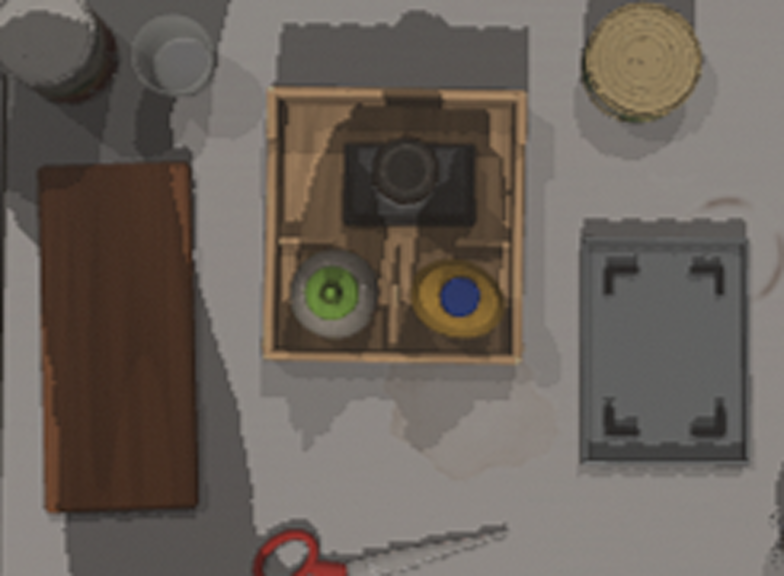

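The top picture gives the rack corners, the jar lid at crop (405,170), the nozzle at (331,292), the cap at (460,296), the whetstone base at x 345–475, y 143–228, the stops at x 604–724, y 262–437, and the board corners. Next I convert these pixels to positions.

Run:
```python
from h import *
def c(x,y,z): return ray("top",(195+x/3.2,130+y/3.2),z).round(4)[:2]
for n,P in dict(board=[(38,168,.016),(190,162,.016),(197,507,.016),(46,512,.016)],stops=[(604,262,.012),(724,262,.012),(724,437,.012),(604,437,.012)],
 tray=[(582,240,.016),(747,240,.016),(748,463,.016),(581,463,.016)],rackback=[(268,90,.06),(526,90,.06)],rackfront=[(264,358,.046),(521,360,.046)],wh=[(345,143,.018),(475,143,.018),(475,226,.018),(345,226,.018)]).items():
    q=np.array([c(*p) for p in P]);print(n,q.tolist(),q.mean(0))
print('jar',c(405,170,.114),'sauce',c(331,292,.166),'yel',c(460,296,.148),'glass rim',c(173,55,.07))
```

```text
board [[0.6417, 0.081], [0.6466, -0.0328], [0.3898, -0.0405], [0.386, 0.0712]] [0.516025 0.019725]
stops [[0.5723, -0.3443], [0.5725, -0.4348], [0.4415, -0.4336], [0.4414, -0.3436]] [ 0.506925 -0.389075]
tray [[0.5886, -0.3273], [0.5889, -0.4515], [0.4225, -0.4505], [0.4224, -0.3258]] [ 0.5056   -0.388775]
rackback [[0.6952, -0.0943], [0.6958, -0.2817]] [ 0.6955 -0.188 ]
rackfront [[0.5009, -0.0917], [0.4998, -0.2788]] [ 0.50035 -0.18525]
wh [[0.661, -0.1492], [0.6613, -0.2469], [0.5989, -0.2468], [0.5986, -0.1494]] [ 0.62995  -0.198075]
jar [ 0.6326 -0.1934] sauce [ 0.5478 -0.1445] yel [ 0.5455 -0.2299] glass rim [ 0.719  -0.0266]
```

Call:
{"method": "arm_command", "body": {"plan": [{"dp": [0, 0, 0], "spin": -0.128}, {"dp": [0, 0, 0], "spin": -0.128}, {"dp": [0, 0, 0], "spin": -0.128}, {"dp": [-25, -40, 0], "spin": 0}, {"dp": [-25, -40, 0], "spin": 0}]}}

```text
clock: 1.4
position: [0.2837, 0.4991, 0.4043]
ee_rot: [-0.002, 1.0, -0.0, -0.0]
ft_force: [1.3, -0.4, 0.9]
grip_width: 1.0
grasp_force: 0.0
```

Call:
{"method": "arm_command", "body": {"plan": [{"dp": [-22, -40, 0], "spin": 0}, {"dp": [-22, -40, 0], "spin": 0}, {"dp": [-22, -40, 0], "spin": 0}, {"dp": [-22, -40, 0], "spin": 0}, {"dp": [-22, -40, 0], "spin": 0}]}}

```text
clock: 1.9
position: [0.3946, 0.2977, 0.405]
ee_rot: [-0.0, 1.0, 0.0, 0.0]
ft_force: [0.5, 0.9, -0.1]
grip_width: 0.999
grasp_force: 0.0
```

Call:
{"method": "arm_command", "body": {"plan": [{"dp": [-22, -40, 0], "spin": 0}, {"dp": [-22, -40, 0], "spin": 0}, {"dp": [-22, -40, 0], "spin": 0}, {"dp": [-22, -40, 0], "spin": 0}, {"dp": [-22, -40, 0], "spin": 0}]}}

```text
clock: 2.4
position: [0.5046, 0.0978, 0.4051]
ee_rot: [-0.0, 1.0, 0.0, 0.0]
ft_force: [0.9, 1.6, -0.4]
grip_width: 1.0
grasp_force: 0.0
```

Call:
{"method": "arm_command", "body": {"plan": [{"dp": [-20, -40, 0], "spin": 0}, {"dp": [-20, -40, 0], "spin": 0}, {"dp": [-20, -40, 0], "spin": 0}, {"dp": [-20, -40, 0], "spin": 0}, {"dp": [0, 0, 0], "spin": 0}]}}

```text
clock: 2.9
position: [0.5849, -0.0667, 0.4046]
ee_rot: [0.004, 1.0, -0.002, 0.0]
ft_force: [-0.8, -0.1, -0.3]
grip_width: 1.001
grasp_force: 0.0
```

Call:
{"method": "arm_command", "body": {"plan": [{"dp": [-16, -42, 0]}, {"dp": [-16, -42, 0]}, {"dp": [-16, -43, 0]}, {"dp": [0, 0, 45]}, {"dp": [0, 0, 45]}]}}

```text
invalid input at $.plan[0]: expected keys dp, spin
```

Call:
{"method": "arm_command", "body": {"plan": [{"dp": [0, 0, 30]}, {"dp": [0, 0, 0]}, {"dp": [0, 0, 0]}]}}

```text
invalid input at $.plan[0]: expected keys dp, spin
```

Run:
```python
from h import *
im=viewer.camera("scene");cv2.imwrite("pics/s1.png",cv2.resize(im[90:290,220:420],None,fx=3,fy=3,interpolation=cv2.INTER_CUBIC))
print(manip.get_obs()['position'])
```

```text
[ 0.58451071 -0.06367285  0.40445222]
```

View pics/s1.png

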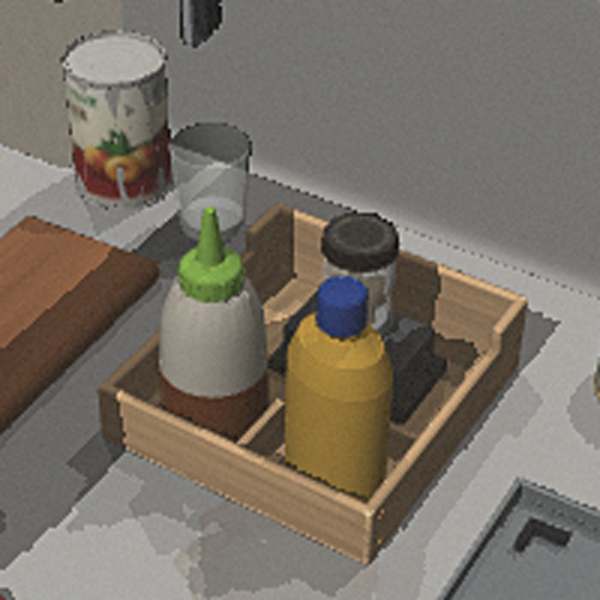

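The picture shows the jar clear on the whetstone. The green collar (about 36 mm) and the blue cap are both good to grip from above. Going to the jar.

Call:
{"method": "arm_command", "body": {"plan": [{"dp": [-16, -43, 0], "spin": 0}, {"dp": [-16, -43, 0], "spin": 0}, {"dp": [-16, -44, 0], "spin": 0}, {"dp": [0, 0, 45], "spin": 0}, {"dp": [0, 0, 45], "spin": 0}]}}

```text
clock: 3.45
position: [0.6325, -0.1912, 0.3145]
ee_rot: [0.001, 1.0, -0.0, 0.001]
ft_force: [1.0, 1.2, -0.9]
grip_width: 1.0
grasp_force: 0.0
```

Call:
{"method": "arm_command", "body": {"plan": [{"dp": [0, 0, 20], "spin": 0}, {"dp": [0, 0, 0], "spin": 0}, {"dp": [0, 0, 0], "spin": 0}]}}

```text
clock: 3.75
position: [0.6326, -0.1896, 0.2957]
ee_rot: [-0.001, 1.0, 0.0, 0.0]
ft_force: [0.6, 0.7, 0.2]
grip_width: 1.004
grasp_force: 0.0
```

Run:
```python
from h import *
im=viewer.camera("scene");cv2.imwrite("pics/s2.png",cv2.resize(im[90:290,220:420],None,fx=3,fy=3,interpolation=cv2.INTER_CUBIC))
p=manip.get_obs()['position'];print(p)
```

```text
[ 0.63277171 -0.18990966  0.29658247]
```

View pics/s2.png

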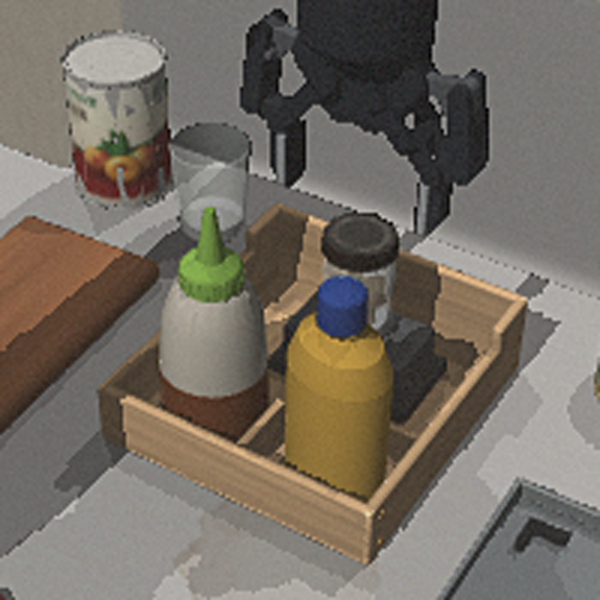

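The fingertips (288,188) and (430,232) straddle the lid at (360,238). Descending and gripping.

Call:
{"method": "arm_command", "body": {"plan": [{"dp": [0, -3, 33], "spin": 0}, {"dp": [0, 0, 32], "spin": 0}, {"dp": [0, 0, 0], "spin": 0}]}}

```text
clock: 4.1
position: [0.6314, -0.1925, 0.2276]
ee_rot: [-0.0, 1.0, 0.001, -0.002]
ft_force: [-1.1, 0.4, 0.9]
grip_width: 0.996
grasp_force: 0.0
```

Call:
{"method": "arm_command", "body": {"plan": [{"dp": [0, 0, 0], "spin": 0}, {"dp": [0, 0, 0], "spin": 0}, {"dp": [0, 0, 0], "spin": 0}, {"dp": [0, 0, 0], "spin": 0}, {"dp": [0, 0, 0], "spin": 0}], "grip": 1, "newtons": 30}}

```text
clock: 4.6
position: [0.633, -0.1936, 0.2323]
ee_rot: [-0.0, 1.0, -0.0, 0.002]
ft_force: [-0.8, -0.3, 7.0]
grip_width: 0.536
grasp_force: 29.8
```

Call:
{"method": "arm_command", "body": {"plan": [{"dp": [0, 0, -5], "spin": 0}, {"dp": [0, 0, -15], "spin": 0}, {"dp": [0, 0, -30], "spin": 0}, {"dp": [0, 0, -30], "spin": 0}, {"dp": [0, 0, -30], "spin": 0}]}}

```text
clock: 5.1
position: [0.632, -0.1935, 0.3423]
ee_rot: [0.0, 1.0, -0.0, 0.0]
ft_force: [-0.4, -0.2, -1.2]
grip_width: 0.534
grasp_force: 30.9
```

Call:
{"method": "arm_command", "body": {"plan": [{"dp": [0, 0, -30], "spin": 0}, {"dp": [14, 40, 0], "spin": 0}, {"dp": [20, 40, 0], "spin": 0}, {"dp": [20, 40, 0], "spin": 0}, {"dp": [20, 40, 0], "spin": 0}]}}

```text
clock: 5.6
position: [0.5571, -0.0322, 0.3711]
ee_rot: [0.0, 1.0, 0.0, 0.001]
ft_force: [-0.6, 0.5, -1.8]
grip_width: 0.534
grasp_force: 31.0
```

Call:
{"method": "arm_command", "body": {"plan": [{"dp": [22, 33, 0], "spin": 0}, {"dp": [20, 20, 0], "spin": 0}, {"dp": [0, 0, 40], "spin": 0}, {"dp": [0, 0, 40], "spin": 0}, {"dp": [0, 0, 0], "spin": 0}]}}

```text
clock: 6.1
position: [0.5143, 0.0195, 0.2868]
ee_rot: [-0.0, 1.0, -0.001, -0.003]
ft_force: [-1.1, -0.7, -1.1]
grip_width: 0.531
grasp_force: 31.4
```

Call:
{"method": "arm_command", "body": {"plan": [{"dp": [0, 0, 40], "spin": 0}, {"dp": [0, 0, 30], "spin": 0}, {"dp": [0, 0, 5], "spin": 0}, {"dp": [0, 0, 0], "spin": 0}]}}

```text
clock: 6.5
position: [0.5168, 0.0194, 0.2162]
ee_rot: [0.0, 1.0, -0.0, 0.0]
ft_force: [0.6, 0.3, -0.0]
grip_width: 0.537
grasp_force: 31.5
```

Call:
{"method": "arm_command", "body": {"plan": [{"dp": [0, 0, 5], "spin": 0}, {"dp": [0, 0, 4], "spin": 0}, {"dp": [0, 0, 2], "spin": 0}, {"dp": [0, 0, 0], "spin": 0}, {"dp": [0, 0, 0], "spin": 0}]}}

```text
clock: 7.0
position: [0.5164, 0.0197, 0.2041]
ee_rot: [-0.0, 1.0, 0.0, 0.0]
ft_force: [-0.8, -0.6, 1.4]
grip_width: 0.534
grasp_force: 31.7
```

Call:
{"method": "arm_command", "body": {"plan": [{"dp": [0, 0, 1], "spin": 0}, {"dp": [0, 0, 0], "spin": 0}, {"dp": [0, 0, 0], "spin": 0}, {"dp": [0, 0, 0], "spin": 0}, {"dp": [0, 0, 0], "spin": 0}], "grip": -1}}

```text
clock: 7.5
position: [0.5161, 0.0196, 0.2027]
ee_rot: [-0.0, 1.0, 0.0, -0.0]
ft_force: [-0.0, 0.7, 0.6]
grip_width: 1.003
grasp_force: 0.0
```

Call:
{"method": "arm_command", "body": {"plan": [{"dp": [0, 0, -10], "spin": 0}, {"dp": [0, 0, -40], "spin": 0}, {"dp": [0, 0, -45], "spin": 0}, {"dp": [0, 0, -45], "spin": 0}, {"dp": [0, 0, -40], "spin": 0}]}}

```text
clock: 8.0
position: [0.5158, 0.0192, 0.3859]
ee_rot: [0.0, 1.0, 0.0, 0.001]
ft_force: [1.7, 0.4, -0.2]
grip_width: 1.004
grasp_force: 0.0
```

Call:
{"method": "arm_command", "body": {"plan": [{"dp": [-8, -40, 0], "spin": 0}, {"dp": [-8, -42, 0], "spin": 0}, {"dp": [-8, -42, 0], "spin": 0}, {"dp": [-7, -40, 0], "spin": 0}, {"dp": [0, 0, 0], "spin": 0}]}}

```text
clock: 8.5
position: [0.5464, -0.1506, 0.3837]
ee_rot: [0.004, 1.0, -0.001, 0.0]
ft_force: [-1.1, -0.1, 0.3]
grip_width: 0.999
grasp_force: 0.0
```

Run:
```python
from h import *
im=viewer.camera("scene");cv2.imwrite("pics/s3.png",cv2.resize(im[60:280,140:420],None,fx=2.7,fy=2.7,interpolation=cv2.INTER_CUBIC))
o=manip.get_obs();print(o['position'],o['grip_width'])
```

```text
[ 0.54664804 -0.14757308  0.38337807] 1.0006374874727224
```

View pics/s3.png

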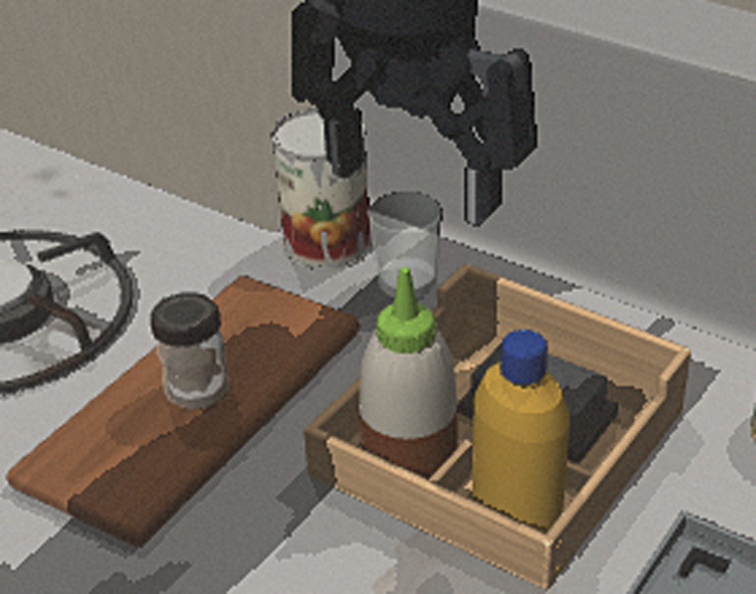

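The jar stands upright on the board at (190,350). The gripper is above the sauce nozzle, so next I narrow the fingers and descend.

Call:
{"method": "arm_command", "body": {"plan": [{"dp": [0, 2, 0], "spin": 0}, {"dp": [-1, 0, 40], "spin": 0}, {"dp": [0, 0, 40], "spin": 0}, {"dp": [0, 0, 17], "spin": 0}, {"dp": [0, 0, 0], "spin": 0}], "grip": -0.4}}

```text
clock: 9.05
position: [0.5475, -0.1403, 0.2834]
ee_rot: [-0.001, 1.0, 0.001, -0.002]
ft_force: [0.7, 0.2, 0.6]
grip_width: 0.7
grasp_force: 0.0
```

Call:
{"method": "arm_command", "body": {"plan": [{"dp": [0, 0, 0], "spin": 0}, {"dp": [0, 0, 0], "spin": 0}, {"dp": [0, 0, 0], "spin": 0}, {"dp": [0, 0, 0], "spin": 0}, {"dp": [0, 0, 0], "spin": 0}], "grip": 1, "newtons": 50}}

```text
clock: 9.55
position: [0.5488, -0.1423, 0.2877]
ee_rot: [-0.0, 1.0, 0.0, 0.002]
ft_force: [-0.9, 0.8, 7.9]
grip_width: 0.386
grasp_force: 50.0
```

Call:
{"method": "arm_command", "body": {"plan": [{"dp": [0, 0, -5], "spin": 0}, {"dp": [0, 0, -15], "spin": 0}, {"dp": [0, 0, -30], "spin": 0}, {"dp": [0, 0, -30], "spin": 0}, {"dp": [0, 0, -20], "spin": 0}]}}

```text
clock: 10.05
position: [0.5482, -0.1427, 0.3891]
ee_rot: [0.0, 1.0, -0.0, 0.001]
ft_force: [0.0, -0.7, -2.0]
grip_width: 0.394
grasp_force: 49.8
```

Call:
{"method": "arm_command", "body": {"plan": [{"dp": [-8, 25, 0], "spin": 0}, {"dp": [-14, 38, 0], "spin": 0}, {"dp": [-14, 40, 0], "spin": 0}, {"dp": [-14, 38, 0], "spin": 0}, {"dp": [-8, 25, 0], "spin": 0}]}}

```text
clock: 10.55
position: [0.6066, 0.0272, 0.3868]
ee_rot: [-0.002, 1.0, 0.001, 0.0]
ft_force: [0.3, 0.1, -2.2]
grip_width: 0.393
grasp_force: 49.8
```

Call:
{"method": "arm_command", "body": {"plan": [{"dp": [0, 0, 10], "spin": 0}, {"dp": [0, 0, 30], "spin": 0}, {"dp": [0, 0, 30], "spin": 0}, {"dp": [0, 0, 10], "spin": 0}, {"dp": [0, 0, 0], "spin": 0}]}}

```text
clock: 11.05
position: [0.6057, 0.0232, 0.3051]
ee_rot: [0.0, 1.0, -0.0, -0.001]
ft_force: [-0.2, -0.8, -2.1]
grip_width: 0.387
grasp_force: 49.9
```

Call:
{"method": "arm_command", "body": {"plan": [{"dp": [0, 0, 4], "spin": 0}, {"dp": [0, 0, 3], "spin": 0}, {"dp": [0, 0, 2], "spin": 0}, {"dp": [0, 0, 0], "spin": 0}, {"dp": [0, 0, 0], "spin": 0}]}}

```text
clock: 11.55
position: [0.6065, 0.0235, 0.2978]
ee_rot: [-0.0, 1.0, 0.0, 0.001]
ft_force: [-0.3, -1.5, 5.0]
grip_width: 0.386
grasp_force: 50.8
```

Call:
{"method": "arm_command", "body": {"plan": [{"dp": [0, 0, 0], "spin": 0}, {"dp": [0, 0, 0], "spin": 0}, {"dp": [0, 0, 0], "spin": 0}, {"dp": [0, 0, 0], "spin": 0}], "grip": -0.4}}

```text
clock: 11.95
position: [0.6061, 0.0237, 0.2965]
ee_rot: [-0.0, 1.0, 0.0, -0.0]
ft_force: [0.1, -0.6, 0.1]
grip_width: 0.698
grasp_force: 0.0
```

Call:
{"method": "arm_command", "body": {"plan": [{"dp": [0, 0, -10], "spin": 0}, {"dp": [0, 0, -40], "spin": 0}, {"dp": [0, 0, -40], "spin": 0}, {"dp": [10, -40, 0], "spin": 0}, {"dp": [10, -45, 0], "spin": 0}]}}

```text
clock: 12.45
position: [0.5864, -0.0608, 0.3888]
ee_rot: [-0.002, 1.0, 0.0, 0.002]
ft_force: [0.4, -0.6, 0.1]
grip_width: 0.7
grasp_force: 0.0
```

Call:
{"method": "arm_command", "body": {"plan": [{"dp": [10, -45, 0], "spin": 0}, {"dp": [11, -45, 0], "spin": 0}, {"dp": [10, -45, 0], "spin": 0}, {"dp": [10, -34, 0], "spin": 0}, {"dp": [0, 0, 0], "spin": 0}]}}

```text
clock: 12.95
position: [0.5425, -0.2364, 0.3879]
ee_rot: [0.004, 1.0, -0.001, 0.0]
ft_force: [-0.3, -0.3, -0.1]
grip_width: 0.7
grasp_force: 0.0
```

Run:
```python
from h import *
im=viewer.camera("scene");cv2.imwrite("pics/s4.png",cv2.resize(im[60:280,140:420],None,fx=2.7,fy=2.7,interpolation=cv2.INTER_CUBIC))
o=manip.get_obs();print(o['position'],o['grip_width'])
```

```text
[ 0.54394428 -0.23326121  0.38759974] 0.7012066522097057
```

View pics/s4.png

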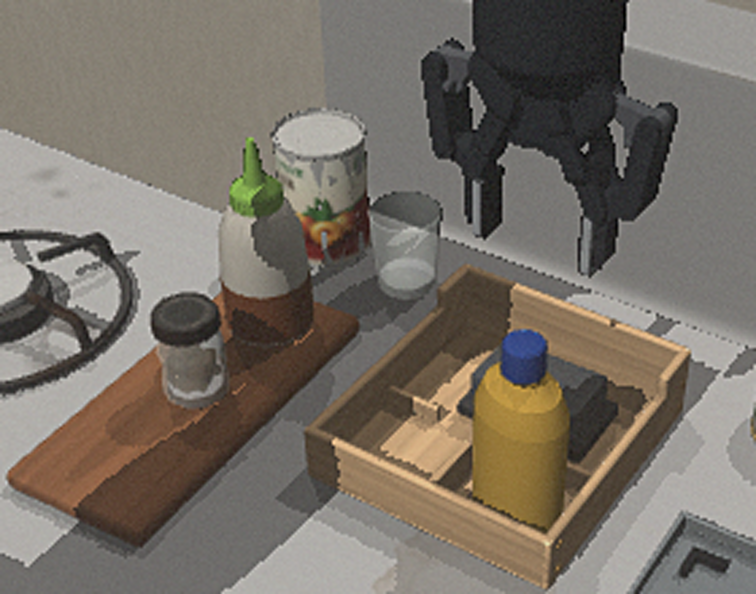

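The sauce bottle stands at the back of the board. Going down on the blue cap at (525,358).

Call:
{"method": "arm_command", "body": {"plan": [{"dp": [-1, 2, 20], "spin": 0}, {"dp": [0, 0, 35], "spin": 0}, {"dp": [0, 0, 30], "spin": 0}, {"dp": [0, 0, 10], "spin": 0}, {"dp": [0, 0, 0], "spin": 0}]}}

```text
clock: 13.5
position: [0.5464, -0.2272, 0.291]
ee_rot: [-0.001, 1.0, 0.0, -0.001]
ft_force: [0.3, -0.0, 0.1]
grip_width: 0.697
grasp_force: 0.0
```

Call:
{"method": "arm_command", "body": {"plan": [{"dp": [0, 0, 0], "spin": 0}, {"dp": [0, 0, 0], "spin": 0}, {"dp": [0, 0, 0], "spin": 0}, {"dp": [0, 0, 0], "spin": 0}, {"dp": [0, 0, 0], "spin": 0}], "grip": 1}}

```text
clock: 14.0
position: [0.5469, -0.2291, 0.2941]
ee_rot: [0.0, 1.0, -0.001, 0.002]
ft_force: [-0.5, -1.3, 7.1]
grip_width: 0.309
grasp_force: 55.9
```

Call:
{"method": "arm_command", "body": {"plan": [{"dp": [0, 0, -5], "spin": 0}, {"dp": [0, 0, -15], "spin": 0}, {"dp": [0, 0, -30], "spin": 0}, {"dp": [0, 0, -30], "spin": 0}, {"dp": [0, 0, -30], "spin": 0}]}}

```text
clock: 14.5
position: [0.5459, -0.2284, 0.4041]
ee_rot: [0.0, 1.0, 0.0, 0.0]
ft_force: [0.8, 0.4, -2.4]
grip_width: 0.312
grasp_force: 54.3
```

Call:
{"method": "arm_command", "body": {"plan": [{"dp": [14, 25, 0], "spin": 0}, {"dp": [20, 40, 0], "spin": 0}, {"dp": [20, 40, 0], "spin": 0}, {"dp": [20, 40, 0], "spin": 0}, {"dp": [20, 40, 0], "spin": 0}]}}

```text
clock: 15.0
position: [0.4509, -0.0423, 0.4029]
ee_rot: [0.0, 1.0, 0.0, 0.001]
ft_force: [0.7, 1.7, -1.7]
grip_width: 0.313
grasp_force: 54.6
```

Call:
{"method": "arm_command", "body": {"plan": [{"dp": [16, 40, 0], "spin": 0}, {"dp": [10, 20, 0], "spin": 0}, {"dp": [0, 0, 30], "spin": 0}, {"dp": [0, 0, 40], "spin": 0}, {"dp": [0, 0, 18], "spin": 0}]}}

```text
clock: 15.5
position: [0.4251, 0.0165, 0.3122]
ee_rot: [-0.0, 1.0, -0.0, -0.001]
ft_force: [-0.5, -1.0, -2.8]
grip_width: 0.312
grasp_force: 54.6
```

Call:
{"method": "arm_command", "body": {"plan": [{"dp": [0, 0, 3], "spin": 0}, {"dp": [0, 0, 3], "spin": 0}, {"dp": [0, 0, 3], "spin": 0}, {"dp": [0, 0, 2], "spin": 0}, {"dp": [0, 0, 0], "spin": 0}]}}

```text
clock: 16.0
position: [0.427, 0.0167, 0.3043]
ee_rot: [-0.0, 1.0, 0.001, 0.001]
ft_force: [-0.8, -0.1, 5.7]
grip_width: 0.311
grasp_force: 56.0
```

Call:
{"method": "arm_command", "body": {"plan": [{"dp": [0, 0, 0], "spin": 0}, {"dp": [0, 0, 0], "spin": 0}, {"dp": [0, 0, 0], "spin": 0}, {"dp": [0, 0, 0], "spin": 0}], "grip": -0.4}}

```text
clock: 16.4
position: [0.4262, 0.0166, 0.3028]
ee_rot: [-0.0, 1.0, 0.0, 0.0]
ft_force: [-0.6, -0.4, 0.5]
grip_width: 0.7
grasp_force: 0.0
```

Call:
{"method": "arm_command", "body": {"plan": [{"dp": [0, 0, -10], "spin": 0}, {"dp": [0, 0, -40], "spin": 0}, {"dp": [0, 0, -40], "spin": 0}, {"dp": [-20, -40, 0], "spin": 0}, {"dp": [-40, -40, 0], "spin": 0}]}}

```text
clock: 16.9
position: [0.4815, -0.0598, 0.3953]
ee_rot: [-0.001, 1.0, 0.001, 0.002]
ft_force: [0.7, 0.7, -0.3]
grip_width: 0.701
grasp_force: 0.0
```

Call:
{"method": "arm_command", "body": {"plan": [{"dp": [-40, -40, 0], "spin": 0}, {"dp": [-40, -40, 0], "spin": 0}, {"dp": [-40, -40, 0], "spin": 0}, {"dp": [-24, -15, 0], "spin": 0}, {"dp": [0, 0, 0], "spin": 0}]}}

```text
clock: 17.4
position: [0.6133, -0.1818, 0.392]
ee_rot: [0.001, 1.0, -0.001, -0.001]
ft_force: [-0.7, 0.4, 0.1]
grip_width: 0.696
grasp_force: 0.0
```

Run:
```python
from h import *
im=viewer.camera("scene");cv2.imwrite("pics/s5.png",cv2.resize(im[60:280,140:420],None,fx=2.7,fy=2.7,interpolation=cv2.INTER_CUBIC))
o=manip.get_obs();print(o['position'],np.round(o['joint_pos'],2))
for c in ("scene","top"):
    if c=="top": viewer.camera(c)
    for n in("yellow_bottle_mid","sauce_bottle_mid","spice_jar_mid","whetstone_mid"):print(c,n,[(np.round(d['position'],3),round(d['score'],2)) for d in finder.find_in(c,n)[:1]])
```

```text
[ 0.61225221 -0.18066274  0.39222374] [-0.22  0.4   0.58  1.47 -0.22  1.34  1.95]
scene yellow_bottle_mid [(array([0.41 , 0.004, 0.098]), 0.71)]
scene sauce_bottle_mid [(array([0.589, 0.008, 0.087]), 0.67)]
scene spice_jar_mid [(array([0.503, 0.009, 0.064]), 0.84)]
scene whetstone_mid [(array([ 0.61 , -0.204,  0.038]), 0.66)]
top yellow_bottle_mid [(array([0.433, 0.023, 0.127]), 0.63)]
top sauce_bottle_mid [(array([0.602, 0.015, 0.116]), 0.92)]
top spice_jar_mid [(array([0.514, 0.014, 0.086]), 0.9)]
top whetstone_mid []
```

View pics/s5.png

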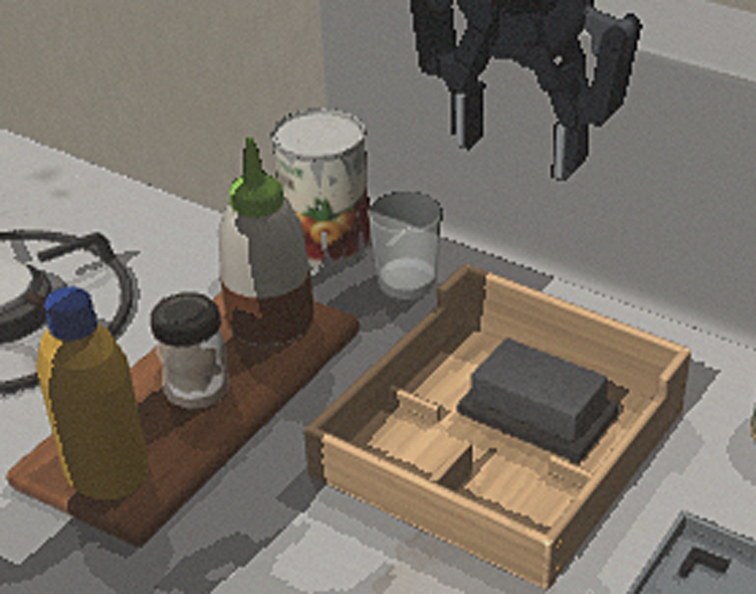

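All three stand on the board and the whetstone is clear. The stone's top corners are near (474,372), (508,340), (609,378) and (575,412).

Run:
```python
from h import *
q=np.array([ray("scene",(140+x/2.7,60+y/2.7),.044)[:2] for x,y in [(474,372),(508,340),(609,378),(575,412)]]);print(q.round(4).tolist(),q.mean(0))
```

```text
[[0.6096, -0.1566], [0.6527, -0.159], [0.6539, -0.2399], [0.6103, -0.2362]] [ 0.63160767 -0.19792318]
```

Call:
{"method": "arm_command", "body": {"plan": [{"dp": [0, 0, 0], "spin": -0.131}, {"dp": [0, 0, 0], "spin": -0.131}, {"dp": [0, 0, 0], "spin": -0.131}, {"dp": [0, 0, 0], "spin": -0.131}, {"dp": [0, 0, 0], "spin": -0.131}]}}

```text
clock: 18.4
position: [0.6115, -0.1796, 0.3929]
ee_rot: [-0.324, 0.946, 0.0, 0.0]
ft_force: [0.3, 0.6, -0.5]
grip_width: 0.7
grasp_force: 0.0
```

Call:
{"method": "arm_command", "body": {"plan": [{"dp": [0, 0, 0], "spin": -0.131}, {"dp": [0, 0, 0], "spin": -0.131}, {"dp": [0, 0, 0], "spin": -0.131}, {"dp": [0, 0, 0], "spin": -0.131}, {"dp": [0, 0, 0], "spin": -0.131}]}}

```text
clock: 18.9
position: [0.6142, -0.1775, 0.3702]
ee_rot: [-0.464, 0.885, 0.012, -0.022]
ft_force: [-0.5, 0.5, -1.8]
grip_width: 0.703
grasp_force: 0.0
```

Call:
{"method": "arm_command", "body": {"plan": [{"dp": [0, 0, 0], "spin": -0.131}, {"dp": [0, 0, 0], "spin": -0.13}, {"dp": [0, 0, 0], "spin": 0}, {"dp": [0, 0, 0], "spin": 0}]}}

```text
clock: 19.3
position: [0.6157, -0.1742, 0.3581]
ee_rot: [-0.525, 0.85, 0.02, -0.032]
ft_force: [-0.3, -0.3, -0.6]
grip_width: 0.701
grasp_force: 0.0
```

Run:
```python
from h import *
o=manip.get_obs();print(o['position'],np.round(o['joint_pos'],2),o['ee_rot'])
```

```text
[ 0.61573912 -0.17419692  0.35807478] [ 0.82  0.57 -0.89  1.41  0.44  1.45  2.6 ] [-0.52526401  0.85007597  0.02033428 -0.03248207]
```

Call:
{"method": "arm_command", "body": {"plan": [{"dp": [0, 0, 0], "spin": 0.14}, {"dp": [0, 0, 0], "spin": 0.14}, {"dp": [0, 0, 0], "spin": 0.14}, {"dp": [0, 0, 0], "spin": 0.14}, {"dp": [0, 0, 0], "spin": 0.14}]}}

```text
clock: 19.8
position: [0.6159, -0.1735, 0.3593]
ee_rot: [-0.199, 0.979, 0.006, -0.037]
ft_force: [0.5, 0.7, -0.8]
grip_width: 0.701
grasp_force: 0.0
```

Call:
{"method": "arm_command", "body": {"plan": [{"dp": [0, 0, 0], "spin": 0.14}, {"dp": [0, 0, 0], "spin": 0.14}, {"dp": [0, 0, 0], "spin": 0.14}, {"dp": [0, 0, 0], "spin": 0.14}, {"dp": [0, 0, 0], "spin": 0.14}]}}

```text
clock: 20.3
position: [0.6158, -0.1736, 0.3597]
ee_rot: [0.149, 0.988, -0.007, -0.037]
ft_force: [-0.3, 0.5, -0.7]
grip_width: 0.7
grasp_force: 0.0
```

Run:
```python
from h import *
o=manip.get_obs();print(o['position'],np.round(o['joint_pos'],2),o['ee_rot'])
```

```text
[ 0.61584555 -0.17362589  0.3596645 ] [ 0.66  0.49 -0.63  1.42  0.3   1.4   1.28] [ 0.14873679  0.98816958 -0.00720465 -0.03669242]
```

A joint limit left the tool tilted about 4° toward −x. I'll push up to the reach limit in small steps to straighten it, watching the tilt.

Call:
{"method": "arm_command", "body": {"plan": [{"dp": [0, 0, -45], "spin": 0.1}, {"dp": [0, 0, -45], "spin": 0.1}, {"dp": [0, 0, -45], "spin": 0}, {"dp": [0, 0, -45], "spin": 0}, {"dp": [0, 0, 0], "spin": 0}]}}

```text
clock: 20.8
position: [0.6293, -0.1718, 0.5464]
ee_rot: [0.243, 0.969, -0.01, -0.031]
ft_force: [0.6, -0.3, -0.3]
grip_width: 0.696
grasp_force: 0.0
```

```bash
cat >> h.py <<'E'
def st():
    from scipy.spatial.transform import Rotation as Ro
    o=manip.get_obs();M=Ro.from_quat(o['ee_rot']).as_matrix()
    print('p',np.round(o['position'],4),'j',np.round(o['joint_pos'],2),'\nx',M[:,0].round(3),'y',M[:,1].round(3),'z',M[:,2].round(3),o['clock']);return np.array(o['position']),M
E
python3 -c "
from h import *
st()"
```

```text
p [ 0.6293 -0.1718  0.5464] j [ 0.57  0.46 -0.61  1.06  0.26  1.76  1.13] 
x [-0.88   0.472  0.055] y [ 0.471  0.881 -0.035] z [-0.065 -0.005 -0.998] 20.8
```

Call:
{"method": "arm_command", "body": {"plan": [{"dp": [0, 0, -30], "spin": 0}, {"dp": [0, 0, -30], "spin": 0}, {"dp": [0, 0, -20], "spin": 0}, {"dp": [0, 0, 0], "spin": 0}, {"dp": [0, 0, 0], "spin": 0}]}}

```text
clock: 21.3
position: [0.6357, -0.172, 0.6184]
ee_rot: [0.242, 0.969, -0.01, -0.036]
ft_force: [0.6, -0.1, -0.7]
grip_width: 0.7
grasp_force: 0.0
```

```bash
python3 -c "
from h import *
st()"
```

```text
p [ 0.6357 -0.172   0.6184] j [ 0.5   0.51 -0.6   0.83  0.3   1.94  1.14] 
x [-0.88   0.471  0.065] y [ 0.469  0.882 -0.037] z [-0.075 -0.003 -0.997] 21.3
```

Call:
{"method": "arm_command", "body": {"plan": [{"dp": [0, 0, -20], "spin": 0}, {"dp": [0, 0, -20], "spin": 0}, {"dp": [0, 0, -20], "spin": 0}, {"dp": [0, 0, 0], "spin": 0}, {"dp": [0, 0, 0], "spin": 0}]}}

```text
clock: 21.8
position: [0.6424, -0.174, 0.655]
ee_rot: [0.243, 0.969, -0.011, -0.045]
ft_force: [-1.0, 0.3, 0.5]
grip_width: 0.704
grasp_force: 0.0
```

```bash
python3 -c "
from h import *
st()"
```

```text
p [ 0.6424 -0.174   0.655 ] j [ 0.35  0.54 -0.37  0.67  0.21  2.05  1.2 ] 
x [-0.878  0.472  0.082] y [ 0.47   0.882 -0.043] z [-0.092  0.001 -0.996] 21.8
```

Call:
{"method": "arm_command", "body": {"plan": [{"dp": [0, 0, -20], "spin": 0}, {"dp": [0, 0, -20], "spin": 0}, {"dp": [0, 0, 0], "spin": 0}, {"dp": [0, 0, 0], "spin": 0}]}}

```text
clock: 22.2
position: [0.6456, -0.1758, 0.6537]
ee_rot: [0.243, 0.969, -0.01, -0.055]
ft_force: [0.9, -0.0, -0.4]
grip_width: 0.697
grasp_force: 0.0
```

```bash
python3 -c "
from h import *
st()"
```

```text
p [ 0.6456 -0.1758  0.6537] j [0.19 0.54 0.02 0.66 0.01 2.05 1.28] 
x [-0.876  0.471  0.101] y [ 0.469  0.882 -0.046] z [-0.111  0.007 -0.994] 22.2
```

Call:
{"method": "arm_command", "body": {"plan": [{"dp": [0, 0, -40], "spin": 0}, {"dp": [0, 0, -40], "spin": 0}, {"dp": [0, 0, 0], "spin": 0}]}}

```text
clock: 22.5
position: [0.6273, -0.1701, 0.6878]
ee_rot: [0.243, 0.97, -0.011, -0.031]
ft_force: [-0.4, -0.3, 1.6]
grip_width: 0.7
grasp_force: 0.0
```

```bash
python3 -c "
from h import *
st()"
```

```text
p [ 0.6273 -0.1701  0.6878] j [ 0.04  0.5   0.34  0.66 -0.15  2.06  1.36] 
x [-0.88   0.471  0.055] y [ 0.47   0.882 -0.036] z [-0.066 -0.006 -0.998] 22.5
```

Call:
{"method": "arm_command", "body": {"plan": [{"dp": [0, 0, -40], "spin": 0}, {"dp": [0, 0, -40], "spin": 0}, {"dp": [0, 0, 0], "spin": 0}]}}

```text
clock: 22.8
position: [0.6011, -0.1623, 0.7267]
ee_rot: [0.243, 0.97, -0.012, -0.001]
ft_force: [-0.2, 0.9, 0.5]
grip_width: 0.701
grasp_force: 0.0
```

```bash
python3 -c "
from h import *
st()"
```

```text
p [ 0.6011 -0.1623  0.7267] j [ 0.01  0.44  0.37  0.66 -0.15  2.06  1.36] 
x [-0.882  0.471 -0.004] y [ 0.471  0.882 -0.023] z [-0.007 -0.023 -1.   ] 22.8
```

Call:
{"method": "arm_command", "body": {"plan": [{"dp": [0, 0, 40], "spin": 0}, {"dp": [0, 0, 40], "spin": 0.1}, {"dp": [0, 0, 40], "spin": 0.14}, {"dp": [0, 0, 40], "spin": 0.14}, {"dp": [0, 0, 40], "spin": 0.14}]}}

```text
clock: 23.3
position: [0.6005, -0.1666, 0.5204]
ee_rot: [0.486, 0.874, -0.013, -0.001]
ft_force: [0.2, 0.0, -0.3]
grip_width: 0.701
grasp_force: 0.0
```

Call:
{"method": "arm_command", "body": {"plan": [{"dp": [0, 0, 40], "spin": 0.14}, {"dp": [0, 0, 40], "spin": 0.14}, {"dp": [0, 0, 40], "spin": 0.14}, {"dp": [0, 0, 0], "spin": 0.14}, {"dp": [0, 0, 0], "spin": 0}]}}

```text
clock: 23.8
position: [0.599, -0.169, 0.4008]
ee_rot: [0.707, 0.707, -0.014, 0.001]
ft_force: [0.4, -0.5, 1.0]
grip_width: 0.7
grasp_force: 0.0
```

```bash
python3 -c "
from h import *
p,M=st()
print((M.T@(np.array([.631,-.198,.30])-p)).round(4))"
```

```text
p [ 0.599  -0.169   0.4008] j [-0.18  0.35  0.49  1.49 -0.14  1.35  0.31] 
x [ 0.001  1.    -0.021] y [ 1.    -0.001 -0.017] z [-0.017 -0.021 -1.   ] 23.8
[-0.0268  0.0338  0.1008]
```

Call:
{"method": "arm_command", "body": {"plan": [{"dp": [-11, 20, 30], "spin": 0}, {"dp": [-10, 18.5, 40], "spin": 0}, {"dp": [0, 0, 40], "spin": 0}, {"dp": [0, 0, 40], "spin": 0}, {"dp": [0, 0, 0], "spin": 0}]}}

```text
clock: 24.3
position: [0.634, -0.1931, 0.2471]
ee_rot: [0.705, 0.709, -0.015, -0.001]
ft_force: [-0.0, 0.5, -0.2]
grip_width: 0.699
grasp_force: 0.0
```

Run:
```python
from h import *
im=viewer.camera("scene");cv2.imwrite("pics/s6.png",cv2.resize(im[60:280,140:420],None,fx=2.7,fy=2.7,interpolation=cv2.INTER_CUBIC))
p,M=st();print((M.T@(np.array([.6335,-.1945,.193])-p)).round(4))
```

```text
p [ 0.635  -0.1935  0.2508] j [-0.1   0.57  0.45  1.53 -0.24  1.11  0.39] 
x [-0.004  1.    -0.02 ] y [ 1.     0.003 -0.019] z [-0.019 -0.021 -1.   ] 24.35
[ 0.0002 -0.0005  0.0578]
```

View pics/s6.png

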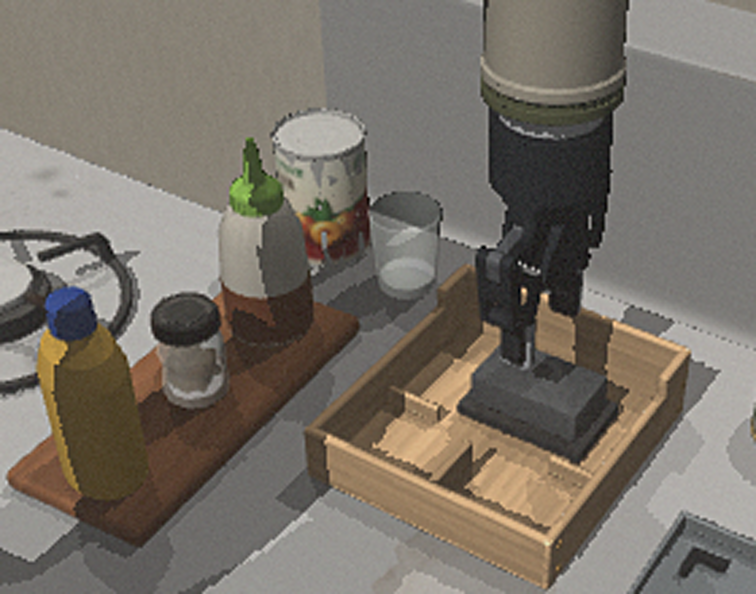

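The fingers are centred over the stone at (540,375). Descending slowly.

Call:
{"method": "arm_command", "body": {"plan": [{"dp": [0, 0, 20], "spin": 0}, {"dp": [0, 0, 15], "spin": 0}, {"dp": [0, 0, 12], "spin": 0}, {"dp": [0, 0, 10], "spin": 0}, {"dp": [0, 0, 0], "spin": 0}]}}

```text
clock: 24.85
position: [0.6341, -0.195, 0.1939]
ee_rot: [0.707, 0.707, -0.013, 0.001]
ft_force: [-0.6, -0.3, -0.1]
grip_width: 0.695
grasp_force: 0.0
```

Call:
{"method": "arm_command", "body": {"plan": [{"dp": [0, 0, 0], "spin": 0}, {"dp": [0, 0, 0], "spin": 0}, {"dp": [0, 0, 0], "spin": 0}, {"dp": [0, 0, 0], "spin": 0}, {"dp": [0, 0, 0], "spin": 0}], "grip": 1, "newtons": 60}}

```text
clock: 25.35
position: [0.6346, -0.1953, 0.1954]
ee_rot: [0.707, 0.707, -0.013, 0.002]
ft_force: [-2.8, 0.8, 4.2]
grip_width: 0.568
grasp_force: 65.4
```

Call:
{"method": "arm_command", "body": {"plan": [{"dp": [0, 0, -5], "spin": 0}, {"dp": [0, 0, -15], "spin": 0}, {"dp": [0, 0, -30], "spin": 0}, {"dp": [0, 0, -35], "spin": 0}, {"dp": [0, 0, -35], "spin": 0}], "newtons": 80}}

```text
clock: 25.85
position: [0.6359, -0.1926, 0.3164]
ee_rot: [0.707, 0.707, -0.013, 0.002]
ft_force: [0.5, -1.0, -5.9]
grip_width: 0.563
grasp_force: 84.4
```

Call:
{"method": "arm_command", "body": {"plan": [{"dp": [-20, -14, 0], "spin": 0}, {"dp": [-36, -24, 0], "spin": 0}, {"dp": [-36, -24, 0], "spin": 0}, {"dp": [-36, -24, 0], "spin": 0}, {"dp": [-36, -24, 0], "spin": 0}]}}

```text
clock: 26.35
position: [0.5249, -0.3578, 0.3208]
ee_rot: [0.707, 0.707, -0.013, 0.002]
ft_force: [0.2, 0.1, -6.0]
grip_width: 0.568
grasp_force: 84.5
```

Call:
{"method": "arm_command", "body": {"plan": [{"dp": [-25, -16, 0], "spin": 0}, {"dp": [0, 0, 0], "spin": 0.142}, {"dp": [0, 0, 0], "spin": 0.143}, {"dp": [0, 0, 0], "spin": 0.143}, {"dp": [0, 0, 0], "spin": 0.143}]}}

```text
clock: 26.85
position: [0.5101, -0.3815, 0.3213]
ee_rot: [0.879, 0.477, -0.012, 0.006]
ft_force: [-0.0, 0.0, -5.5]
grip_width: 0.565
grasp_force: 84.4
```

Call:
{"method": "arm_command", "body": {"plan": [{"dp": [0, 0, 0], "spin": 0.143}, {"dp": [0, 0, 0], "spin": 0.143}, {"dp": [0, 0, 0], "spin": 0.143}, {"dp": [0, 0, 0], "spin": 0.143}, {"dp": [0, 0, 0], "spin": 0.143}]}}

```text
clock: 27.35
position: [0.5102, -0.3813, 0.3213]
ee_rot: [0.99, 0.139, -0.009, 0.009]
ft_force: [0.1, 0.4, -6.2]
grip_width: 0.567
grasp_force: 84.4
```

Call:
{"method": "arm_command", "body": {"plan": [{"dp": [0, 0, 0], "spin": 0.143}, {"dp": [0, 0, 0], "spin": 0.142}, {"dp": [0, 0, 0], "spin": 0}, {"dp": [0, 0, 0], "spin": 0}]}}

```text
clock: 27.75
position: [0.5103, -0.3813, 0.321]
ee_rot: [1.0, 0.002, -0.008, 0.011]
ft_force: [-0.5, -0.6, -4.9]
grip_width: 0.564
grasp_force: 84.5
```

Run:
```python
from h import *
im=viewer.camera("scene");cv2.imwrite("pics/s7.png",cv2.resize(im[170:370,320:520],None,fx=3,fy=3,interpolation=cv2.INTER_CUBIC))
p,M=st();g=p+M[:,2]*.16;print(g,(M.T@(np.array([.506,-.389,g[2]])-g)).round(4))
```

```text
p [ 0.5103 -0.3814  0.321 ] j [-0.06  0.53  0.86  1.57 -0.39  1.23 -0.71] 
x [ 1.     0.004 -0.015] y [ 0.004 -1.     0.021] z [-0.015 -0.021 -1.   ] 27.8
[ 0.50785917 -0.38483594  0.16106111] [-0.0019  0.0042  0.0001]
```

View pics/s7.png

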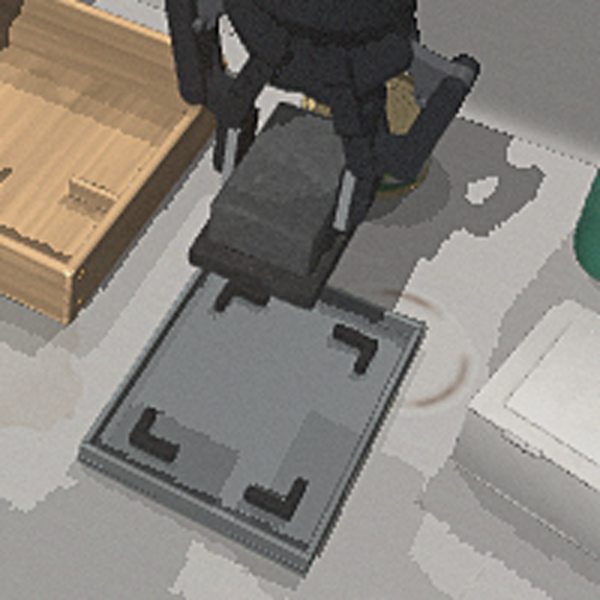

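Run:
```python
from h import *
f=lambda x,y,z: ray("scene",(320+x/3,170+y/3),z)[:2].round(4)
print('stops',[f(*a,.012) for a in [(218,287),(377,338),(292,516),(133,437)]])
print('tray rim',[f(*a,.016) for a in [(80,450),(305,562),(426,325)]])
print('wh front foot',f(192,264,.1316),f(313,307,.1316))
```

```text
stops [array([ 0.5591, -0.3425]), array([ 0.5713, -0.433 ]), array([ 0.4423, -0.4352]), array([ 0.4427, -0.3472])]
tray rim [array([ 0.419 , -0.3288]), array([ 0.4195, -0.4505]), array([ 0.5909, -0.4537])]
wh front foot [ 0.4625 -0.3584] [ 0.4677 -0.4167]
```

Whetstone is held lengthwise, nearly centred over the tray seat. Lowering with a small correction.

Call:
{"method": "arm_command", "body": {"plan": [{"dp": [-2.5, 0.5, 25], "spin": 0}, {"dp": [0, 0, 40], "spin": 0}, {"dp": [0, 0, 30], "spin": 0}, {"dp": [0, 0, 15], "spin": 0}, {"dp": [0, 0, 0], "spin": 0}]}}

```text
clock: 28.3
position: [0.5056, -0.384, 0.2092]
ee_rot: [1.0, 0.001, -0.009, 0.01]
ft_force: [-0.3, 0.3, -5.4]
grip_width: 0.567
grasp_force: 84.3
```

Run:
```python
from h import *
im=viewer.camera("scene");cv2.imwrite("pics/s8.png",cv2.resize(im[170:370,320:520],None,fx=3,fy=3,interpolation=cv2.INTER_CUBIC))
st()
```

```text
p [ 0.5061 -0.3846  0.2111] j [-0.    0.65  0.78  1.66 -0.48  1.04 -0.65] 
x [ 1.     0.001 -0.016] y [ 0.001 -1.     0.021] z [-0.016 -0.021 -1.   ] 28.35
```

View pics/s8.png

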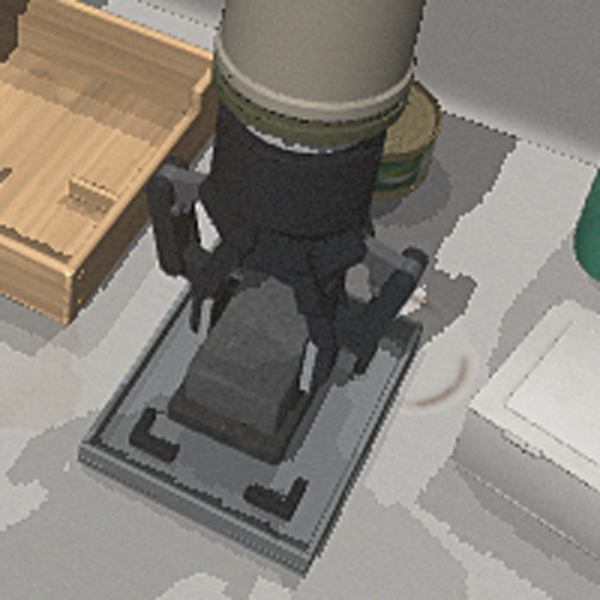

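Run:
```python
from h import *
f=lambda x,y,z: ray("scene",(320+x/3,170+y/3),z)[:2].round(4)
print('wh front foot',f(170,417,.0217),f(280,464,.0217))
```

```text
wh front foot [ 0.4571 -0.3605] [ 0.4602 -0.42  ]
```

Call:
{"method": "arm_command", "body": {"plan": [{"dp": [-3, 0, 5], "spin": 0}, {"dp": [0, 0, 5], "spin": 0}, {"dp": [0, 0, 4], "spin": 0}, {"dp": [0, 0, 3], "spin": 0}, {"dp": [0, 0, 0], "spin": 0}]}}

```text
clock: 28.85
position: [0.5031, -0.3848, 0.1946]
ee_rot: [1.0, -0.0, -0.007, 0.011]
ft_force: [-0.7, 1.4, 1.0]
grip_width: 0.568
grasp_force: 85.2
```

Call:
{"method": "arm_command", "body": {"plan": [{"dp": [0, 0, 0], "spin": 0}, {"dp": [0, 0, 0], "spin": 0}, {"dp": [0, 0, 0], "spin": 0}, {"dp": [0, 0, 0], "spin": 0}], "grip": -0.4}}

```text
clock: 29.25
position: [0.503, -0.3849, 0.1941]
ee_rot: [1.0, -0.0, -0.007, 0.011]
ft_force: [0.4, -1.0, -0.4]
grip_width: 0.7
grasp_force: 0.0
```

Call:
{"method": "arm_command", "body": {"plan": [{"dp": [0, 0, -10], "spin": 0}, {"dp": [0, 0, -40], "spin": 0}, {"dp": [0, 0, -50], "spin": 0}, {"dp": [0, 0, -50], "spin": 0}, {"dp": [0, 0, -45], "spin": 0}]}}

```text
clock: 29.75
position: [0.5054, -0.3807, 0.3922]
ee_rot: [1.0, -0.0, -0.007, 0.011]
ft_force: [1.2, -0.3, -0.2]
grip_width: 0.697
grasp_force: 0.0
```

Call:
{"method": "arm_command", "body": {"plan": [{"dp": [13, -45, 0], "spin": 0}, {"dp": [13, -45, 0], "spin": 0}, {"dp": [13, -45, 0], "spin": 0}, {"dp": [13, -45, 0], "spin": 0}, {"dp": [13, -45, 0], "spin": 0}]}}

```text
clock: 30.25
position: [0.5709, -0.1541, 0.3839]
ee_rot: [1.0, -0.0, -0.007, 0.011]
ft_force: [0.9, -0.4, -0.3]
grip_width: 0.699
grasp_force: 0.0
```

Run:
```python
from h import *
im=viewer.camera("scene");cv2.imwrite("pics/s9.png",cv2.resize(im[50:350,140:480],None,fx=2,fy=2,interpolation=cv2.INTER_CUBIC))
p,M=st();print((M.T@(np.array([.609,.0265,.40])-p)).round(4))
print([(np.round(d['position'],3),d['score']) for d in finder.find_in("scene","whetstone_mid")])
```

```text
p [ 0.5741 -0.145   0.383 ] j [-0.53  0.36  0.88  1.62 -0.26  1.31 -1.17] 
x [ 1.     0.009 -0.015] y [ 0.01  -1.     0.017] z [-0.014 -0.018 -1.   ] 30.3
[ 0.0362 -0.1709 -0.0205]
[(array([ 0.482, -0.391,  0.04 ]), 0.88)]
```

View pics/s9.png

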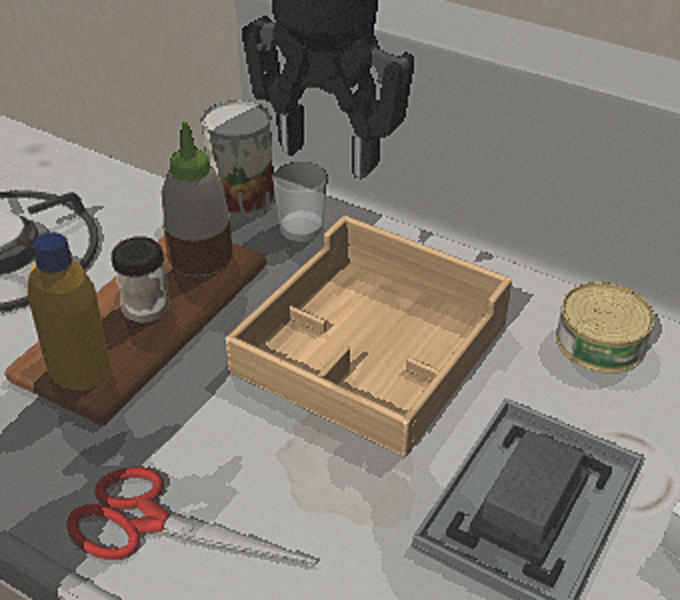

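The whetstone lies flat between the stops. All three items still stand on the board. Next is the sauce bottle.

Call:
{"method": "arm_command", "body": {"plan": [{"dp": [9, -43, 0], "spin": 0}, {"dp": [9, -43, 0], "spin": 0}, {"dp": [9, -43, 0], "spin": 0}, {"dp": [9, -42, 0], "spin": 0}, {"dp": [0, 0, 0], "spin": 0}]}}

```text
clock: 30.85
position: [0.6077, 0.0225, 0.3786]
ee_rot: [1.0, 0.005, -0.008, 0.01]
ft_force: [0.4, 0.3, -0.3]
grip_width: 0.697
grasp_force: 0.0
```

Run:
```python
from h import *
viewer.camera("scene")
p,M=st();print((M.T@(np.array([.609,.0265,.298])-p)).round(4))
f=lambda x,y,z: ray("scene",(140+x/2,50+y/2),z)[:2].round(4)
print('wh',f(475,528,.006),f(541,558,.006),'top',[f(*a,.042) for a in[(488,501),(515,431),(587,457),(552,533)]])
```

```text
p [0.6073 0.0187 0.3789] j [-0.74  0.39  0.82  1.58 -0.27  1.31 -1.45] 
x [ 1.     0.005 -0.016] y [ 0.006 -1.     0.021] z [-0.015 -0.021 -1.   ] 30.9
[ 0.003  -0.0095  0.0806]
wh [ 0.4603 -0.3619] [ 0.4619 -0.417 ] top [array([ 0.4625, -0.3682]), array([ 0.5377, -0.3572]), array([ 0.5427, -0.4173]), array([ 0.4609, -0.4209])]
```

Call:
{"method": "arm_command", "body": {"plan": [{"dp": [3, -9, 20], "spin": 0}, {"dp": [0, 0, 35], "spin": 0}, {"dp": [0, 0, 20], "spin": 0}, {"dp": [0, 0, 4], "spin": 0}, {"dp": [0, 0, 0], "spin": 0}]}}

```text
clock: 31.4
position: [0.6086, 0.0214, 0.3001]
ee_rot: [1.0, -0.001, -0.008, 0.011]
ft_force: [0.3, -0.1, -0.5]
grip_width: 0.698
grasp_force: 0.0
```

Call:
{"method": "arm_command", "body": {"plan": [{"dp": [0, 0, 0], "spin": 0}, {"dp": [0, 0, 0], "spin": 0}, {"dp": [0, 0, 0], "spin": 0}, {"dp": [0, 0, 0], "spin": 0}, {"dp": [0, 0, 0], "spin": 0}], "grip": 1, "newtons": 50}}

```text
clock: 31.9
position: [0.6093, 0.0224, 0.3015]
ee_rot: [1.0, -0.0, -0.006, 0.01]
ft_force: [-0.0, 0.6, 6.1]
grip_width: 0.387
grasp_force: 48.3
```

Call:
{"method": "arm_command", "body": {"plan": [{"dp": [0, 0, -5], "spin": 0}, {"dp": [0, 0, -15], "spin": 0}, {"dp": [0, 0, -30], "spin": 0}, {"dp": [0, 0, -30], "spin": 0}, {"dp": [0, 0, -20], "spin": 0}]}}

```text
clock: 32.4
position: [0.6103, 0.0243, 0.403]
ee_rot: [1.0, -0.0, -0.006, 0.011]
ft_force: [0.4, -0.2, -2.0]
grip_width: 0.384
grasp_force: 49.4
```

Run:
```python
from h import *
p,M=st();d=M[:,2]*.15;print((M.T@(np.array([.5485,-.1425,.388])-d*[1,1,0]-p)).round(4))
```

```text
p [0.6103 0.0243 0.403 ] j [-0.75  0.39  0.83  1.53 -0.26  1.36 -1.47] 
x [ 1.    -0.001 -0.013] y [-0.001 -1.     0.021] z [-0.013 -0.021 -1.   ] 32.4
[-0.0596  0.1633  0.0192]
```

Call:
{"method": "arm_command", "body": {"plan": [{"dp": [-8, 25, 0], "spin": 0}, {"dp": [-14, 38, 0], "spin": 0}, {"dp": [-14, 38, 0], "spin": 0}, {"dp": [-14, 36, 0], "spin": 0}, {"dp": [-8, 24, 0], "spin": 0}]}}

```text
clock: 32.9
position: [0.5505, -0.1397, 0.4054]
ee_rot: [1.0, -0.002, -0.007, 0.011]
ft_force: [-0.4, -1.3, -1.8]
grip_width: 0.383
grasp_force: 49.4
```

Call:
{"method": "arm_command", "body": {"plan": [{"dp": [0, 0, 10], "spin": 0}, {"dp": [0, 0, 25], "spin": 0}, {"dp": [0, 0, 20], "spin": 0}, {"dp": [0, 0, 0], "spin": 0}, {"dp": [0, 0, 0], "spin": 0}]}}

```text
clock: 33.4
position: [0.5516, -0.1371, 0.3498]
ee_rot: [1.0, 0.0, -0.008, 0.011]
ft_force: [0.8, 1.0, -0.7]
grip_width: 0.387
grasp_force: 49.6
```

Run:
```python
from h import *
im=viewer.camera("scene");cv2.imwrite("pics/s10.png",cv2.resize(im[90:290,200:420],None,fx=3,fy=3,interpolation=cv2.INTER_CUBIC))
p,M=st();d=M[:,2]*.15;print((M.T@(np.array([.5485,-.1425,.291])-d*[1,1,0]-p)).round(4))
```

```text
p [ 0.5518 -0.1373  0.3502] j [-0.57  0.33  0.89  1.72 -0.24  1.22 -1.2 ] 
x [ 1.    -0.    -0.014] y [ 0.    -1.     0.022] z [-0.014 -0.022 -1.   ] 33.45
[-0.0003  0.0007  0.0592]
```

View pics/s10.png

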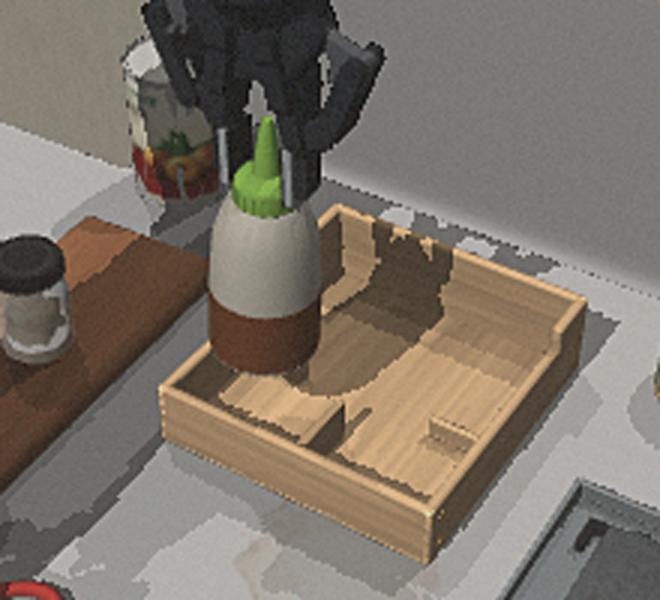

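The sauce bottle hangs upright over its left compartment. Lowering.

Call:
{"method": "arm_command", "body": {"plan": [{"dp": [0, 0, 20], "spin": 0}, {"dp": [0, 0, 20], "spin": 0}, {"dp": [0, 0, 10], "spin": 0}, {"dp": [0, 0, 4], "spin": 0}, {"dp": [0, 0, 0], "spin": 0}]}}

```text
clock: 33.95
position: [0.5508, -0.1386, 0.2954]
ee_rot: [1.0, -0.0, -0.008, 0.011]
ft_force: [-0.2, 0.3, -1.9]
grip_width: 0.383
grasp_force: 49.6
```

Call:
{"method": "arm_command", "body": {"plan": [{"dp": [0, 0, 3], "spin": 0}, {"dp": [0, 0, 2], "spin": 0}, {"dp": [0, 0, 1], "spin": 0}, {"dp": [0, 0, 0], "spin": 0}, {"dp": [0, 0, 0], "spin": 0}]}}

```text
clock: 34.45
position: [0.5518, -0.1388, 0.2914]
ee_rot: [1.0, 0.0, -0.005, 0.011]
ft_force: [-1.2, 2.5, 13.6]
grip_width: 0.381
grasp_force: 51.5
```

Call:
{"method": "arm_command", "body": {"plan": [{"dp": [0, 0, -1], "spin": 0}, {"dp": [0, 0, 0], "spin": 0}, {"dp": [0, 0, 0], "spin": 0}, {"dp": [0, 0, 0], "spin": 0}], "grip": -0.4}}

```text
clock: 34.85
position: [0.5504, -0.1387, 0.2898]
ee_rot: [1.0, -0.0, -0.008, 0.011]
ft_force: [0.5, 0.4, 0.3]
grip_width: 0.701
grasp_force: 0.0
```

Call:
{"method": "arm_command", "body": {"plan": [{"dp": [0, 0, -10], "spin": 0}, {"dp": [0, 0, -40], "spin": 0}, {"dp": [0, 0, -45], "spin": 0}, {"dp": [-30, -40, 0], "spin": 0}, {"dp": [-31, -40, 0], "spin": 0}]}}

```text
clock: 35.35
position: [0.4911, -0.0578, 0.3855]
ee_rot: [1.0, -0.002, -0.006, 0.011]
ft_force: [-0.6, 1.6, -0.1]
grip_width: 0.697
grasp_force: 0.0
```

Call:
{"method": "arm_command", "body": {"plan": [{"dp": [-31, -40, 0], "spin": 0}, {"dp": [-31, -38, 0], "spin": 0}, {"dp": [0, 0, 0], "spin": 0}, {"dp": [0, 0, 0], "spin": 0}]}}

```text
clock: 35.75
position: [0.4294, 0.0207, 0.3842]
ee_rot: [1.0, 0.001, -0.007, 0.01]
ft_force: [1.1, 0.4, 0.9]
grip_width: 0.704
grasp_force: 0.0
```

Run:
```python
from h import *
viewer.camera("scene")
for n in("yellow_bottle_mid","sauce_bottle_mid"):print([(np.round(d['position'],3),round(d['score'],2)) for d in finder.find_in("scene",n)[:1]])
p,M=st();d=M[:,2]*.15;print((M.T@(np.array([.427,.0167,.304])-d*[1,1,0]-p)).round(4))
```

```text
[(array([0.411, 0.001, 0.099]), 0.76)]
[(array([ 0.531, -0.149,  0.085]), 0.73)]
p [0.4303 0.0192 0.3836] j [-0.98 -0.17  0.76  2.    0.14  1.29 -1.84] 
x [ 1.    -0.003 -0.015] y [-0.003 -1.     0.022] z [-0.015 -0.022 -1.   ] 35.9
[ 0.0002 -0.0025  0.0796]
```

Call:
{"method": "arm_command", "body": {"plan": [{"dp": [0, -2, 20], "spin": 0}, {"dp": [0, 0, 35], "spin": 0}, {"dp": [0, 0, 20], "spin": 0}, {"dp": [0, 0, 4], "spin": 0}, {"dp": [0, 0, 0], "spin": 0}]}}

```text
clock: 36.4
position: [0.4289, 0.02, 0.3044]
ee_rot: [1.0, -0.001, -0.008, 0.012]
ft_force: [0.1, -0.2, 0.3]
grip_width: 0.701
grasp_force: 0.0
```

Call:
{"method": "arm_command", "body": {"plan": [{"dp": [0, 0, 0], "spin": 0}, {"dp": [0, 0, 0], "spin": 0}, {"dp": [0, 0, 0], "spin": 0}, {"dp": [0, 0, 0], "spin": 0}, {"dp": [0, 0, 0], "spin": 0}], "grip": 1}}

```text
clock: 36.9
position: [0.4291, 0.0211, 0.3055]
ee_rot: [1.0, 0.0, -0.007, 0.01]
ft_force: [-0.5, 2.2, 6.9]
grip_width: 0.312
grasp_force: 49.5
```

Call:
{"method": "arm_command", "body": {"plan": [{"dp": [0, 0, -5], "spin": 0}, {"dp": [0, 0, -15], "spin": 0}, {"dp": [0, 0, -30], "spin": 0}, {"dp": [0, 0, -30], "spin": 0}, {"dp": [0, 0, -25], "spin": 0}]}}

```text
clock: 37.4
position: [0.4299, 0.0226, 0.4111]
ee_rot: [1.0, -0.0, -0.007, 0.011]
ft_force: [0.5, 0.8, -2.3]
grip_width: 0.315
grasp_force: 49.6
```

Run:
```python
from h import *
p,M=st();d=M[:,2]*.15;print((M.T@(np.array([.546,-.229,.41])-d*[1,1,0]-p)).round(4))
```

```text
p [0.4299 0.0226 0.4111] j [-0.99 -0.2   0.74  1.96  0.15  1.36 -1.86] 
x [ 1.    -0.001 -0.015] y [-0.001 -1.     0.021] z [-0.015 -0.021 -1.   ] 37.4
[0.1185 0.2483 0.0046]
```

Call:
{"method": "arm_command", "body": {"plan": [{"dp": [0, 25, 0], "spin": 0}, {"dp": [0, 42, 0], "spin": 0}, {"dp": [0, 42, 0], "spin": 0}, {"dp": [0, 42, 0], "spin": 0}, {"dp": [0, 42, 0], "spin": 0}]}}

```text
clock: 37.9
position: [0.4293, -0.1721, 0.4136]
ee_rot: [1.0, -0.0, -0.008, 0.01]
ft_force: [1.2, 0.4, -2.7]
grip_width: 0.313
grasp_force: 49.7
```

Call:
{"method": "arm_command", "body": {"plan": [{"dp": [5, 33, 0], "spin": 0}, {"dp": [25, 20, 0], "spin": 0}, {"dp": [40, 0, 0], "spin": 0}, {"dp": [35, 0, 0], "spin": 0}, {"dp": [15, 0, 0], "spin": 0}]}}

```text
clock: 38.4
position: [0.5255, -0.2128, 0.4112]
ee_rot: [1.0, -0.001, -0.015, 0.007]
ft_force: [-0.4, 0.6, -2.1]
grip_width: 0.308
grasp_force: 50.6
```

Call:
{"method": "arm_command", "body": {"plan": [{"dp": [0, 0, 10], "spin": 0}, {"dp": [0, 0, 25], "spin": 0}, {"dp": [0, 0, 20], "spin": 0}, {"dp": [0, 0, 0], "spin": 0}, {"dp": [0, 0, 0], "spin": 0}]}}

```text
clock: 38.9
position: [0.5207, -0.2151, 0.3584]
ee_rot: [1.0, -0.003, -0.013, 0.006]
ft_force: [0.8, 0.4, -2.3]
grip_width: 0.31
grasp_force: 50.4
```

Run:
```python
from h import *
p,M=st();d=M[:,2]*.15;print((M.T@(np.array([.546,-.229,.295])-d*[1,1,0]-p)).round(4))
```

```text
p [ 0.5207 -0.2151  0.3584] j [-0.6   0.41  1.15  1.73 -0.37  1.27 -0.95] 
x [ 1.    -0.006 -0.026] y [-0.006 -1.     0.013] z [-0.027 -0.012 -1.   ] 38.9
[0.031  0.0111 0.0628]
```

Call:
{"method": "arm_command", "body": {"plan": [{"dp": [0, 11, 0], "spin": 0}, {"dp": [11, 0, 0], "spin": 0}, {"dp": [11, 0, 0], "spin": 0}, {"dp": [10, 0, 0], "spin": 0}, {"dp": [0, 0, 0], "spin": 0}]}}

```text
clock: 39.4
position: [0.5549, -0.2252, 0.3571]
ee_rot: [1.0, -0.002, -0.013, 0.007]
ft_force: [-0.2, -0.6, -2.7]
grip_width: 0.313
grasp_force: 50.5
```

Run:
```python
from h import *
p,M=st();d=M[:,2]*.15;print((M.T@(np.array([.546,-.229,.295])-d*[1,1,0]-p)).round(4))
```

```text
p [ 0.5549 -0.2252  0.3571] j [-0.51  0.5   1.09  1.63 -0.43  1.3  -0.92] 
x [ 1.    -0.004 -0.026] y [-0.003 -1.     0.014] z [-0.026 -0.014 -1.   ] 39.4
[-0.0034  0.0009  0.0622]
```

Call:
{"method": "arm_command", "body": {"plan": [{"dp": [-2, 1, 20], "spin": 0}, {"dp": [0, 0, 20], "spin": 0}, {"dp": [0, 0, 12], "spin": 0}, {"dp": [0, 0, 4], "spin": 0}, {"dp": [0, 0, 0], "spin": 0}]}}

```text
clock: 39.9
position: [0.5497, -0.2279, 0.3012]
ee_rot: [1.0, -0.003, -0.013, 0.007]
ft_force: [0.2, -0.7, -2.1]
grip_width: 0.305
grasp_force: 50.6
```

Call:
{"method": "arm_command", "body": {"plan": [{"dp": [0, 0, 3], "spin": 0}, {"dp": [0, 0, 2], "spin": 0}, {"dp": [0, 0, 1], "spin": 0}, {"dp": [0, 0, 0], "spin": 0}]}}

```text
clock: 40.3
position: [0.5497, -0.228, 0.2958]
ee_rot: [1.0, -0.003, -0.013, 0.007]
ft_force: [0.0, 0.8, 1.2]
grip_width: 0.311
grasp_force: 50.9
```

Call:
{"method": "arm_command", "body": {"plan": [{"dp": [0, 0, 1], "spin": 0}, {"dp": [0, 0, 0], "spin": 0}, {"dp": [0, 0, 0], "spin": 0}, {"dp": [0, 0, 0], "spin": 0}, {"dp": [0, 0, 0], "spin": 0}], "grip": -0.4}}

```text
clock: 40.8
position: [0.5495, -0.228, 0.2943]
ee_rot: [1.0, -0.003, -0.013, 0.007]
ft_force: [-0.4, 0.3, 0.1]
grip_width: 0.705
grasp_force: 0.0
```

Call:
{"method": "arm_command", "body": {"plan": [{"dp": [0, 0, -10], "spin": 0}, {"dp": [0, 0, -40], "spin": 0}, {"dp": [0, 0, -45], "spin": 0}, {"dp": [-6, -40, 0], "spin": 0}, {"dp": [-6, -42, 0], "spin": 0}]}}

```text
clock: 41.3
position: [0.5401, -0.1457, 0.3904]
ee_rot: [1.0, -0.005, -0.012, 0.007]
ft_force: [1.3, 0.6, 0.5]
grip_width: 0.702
grasp_force: 0.0
```

Call:
{"method": "arm_command", "body": {"plan": [{"dp": [-6, -42, 0], "spin": 0}, {"dp": [-6, -42, 0], "spin": 0}, {"dp": [-6, -42, 0], "spin": 0}, {"dp": [-3, -40, 0], "spin": 0}, {"dp": [0, 0, 0], "spin": 0}], "grip": -1}}

```text
clock: 41.8
position: [0.5202, 0.0276, 0.3871]
ee_rot: [1.0, 0.002, -0.013, 0.006]
ft_force: [0.1, 0.6, -1.1]
grip_width: 0.999
grasp_force: 0.0
```

Run:
```python
from h import *
viewer.camera("scene")
for n in("yellow_bottle_mid","sauce_bottle_mid","spice_jar_mid"):print([(np.round(d['position'],3),round(d['score'],2)) for d in finder.find_in("scene",n)[:1]])
p,M=st();d=M[:,2]*.15;print((M.T@(np.array([.5164,.0197,.204])-d*[1,1,0]-p)).round(4))
```

```text
[(array([ 0.52 , -0.236,  0.1  ]), 0.65)]
[(array([ 0.531, -0.149,  0.084]), 0.57)]
[(array([0.504, 0.01 , 0.061]), 0.84)]
p [0.5204 0.0201 0.3873] j [-1.21  0.24  1.24  1.79 -0.22  1.3  -1.48] 
x [ 1.    -0.007 -0.026] y [-0.007 -1.     0.013] z [-0.026 -0.013 -1.   ] 42.0
[ 0.0046 -0.004   0.1832]
```

Both bottles are back where they stood. Now the jar.

Call:
{"method": "arm_command", "body": {"plan": [{"dp": [5, -4, 40], "spin": 0}, {"dp": [0, 0, 45], "spin": 0}, {"dp": [0, 0, 45], "spin": 0}, {"dp": [0, 0, 35], "spin": 0}, {"dp": [0, 0, 15], "spin": 0}]}}

```text
clock: 42.5
position: [0.5196, 0.0211, 0.2042]
ee_rot: [1.0, -0.004, -0.015, 0.007]
ft_force: [-0.2, -0.0, 0.3]
grip_width: 1.004
grasp_force: 0.0
```

Call:
{"method": "arm_command", "body": {"plan": [{"dp": [0, 0, 0], "spin": 0}, {"dp": [0, 0, 0], "spin": 0}]}}

```text
clock: 42.7
position: [0.5214, 0.0222, 0.2082]
ee_rot: [1.0, -0.003, -0.012, 0.007]
ft_force: [-0.3, -0.2, 0.1]
grip_width: 0.999
grasp_force: 0.0
```

Call:
{"method": "arm_command", "body": {"plan": [{"dp": [0, 0, 0], "spin": 0}, {"dp": [0, 0, 0], "spin": 0}, {"dp": [0, 0, 0], "spin": 0}, {"dp": [0, 0, 0], "spin": 0}, {"dp": [0, 0, 0], "spin": 0}], "grip": 1, "newtons": 30}}

```text
clock: 43.2
position: [0.5211, 0.0232, 0.2079]
ee_rot: [1.0, -0.003, -0.013, 0.006]
ft_force: [-1.2, 0.8, 9.6]
grip_width: 0.531
grasp_force: 29.6
```

Call:
{"method": "arm_command", "body": {"plan": [{"dp": [0, 0, -5], "spin": 0}, {"dp": [0, 0, -20], "spin": 0}, {"dp": [0, 0, -40], "spin": 0}, {"dp": [0, 0, -45], "spin": 0}, {"dp": [0, 0, -45], "spin": 0}]}}

```text
clock: 43.7
position: [0.5243, 0.0248, 0.3634]
ee_rot: [1.0, -0.003, -0.013, 0.007]
ft_force: [0.4, 0.4, -0.9]
grip_width: 0.535
grasp_force: 31.2
```

Run:
```python
from h import *
p,M=st();d=M[:,2]*.15;print((M.T@(np.array([.648,-.187,.37])-d*[1,1,0]-p)).round(4))
```

```text
p [0.5243 0.0248 0.3634] j [-1.17  0.29  1.21  1.81 -0.27  1.26 -1.45] 
x [ 1.    -0.006 -0.027] y [-0.006 -1.     0.013] z [-0.027 -0.013 -1.   ] 43.7
[ 0.1288  0.2091 -0.0073]
```

Call:
{"method": "arm_command", "body": {"plan": [{"dp": [20, 10, -5], "spin": 0}, {"dp": [35, 25, 0], "spin": 0}, {"dp": [35, 30, 0], "spin": 0}, {"dp": [30, 35, 0], "spin": 0}, {"dp": [13, 35, 0], "spin": 0}]}}

```text
clock: 44.2
position: [0.6589, -0.1112, 0.3643]
ee_rot: [1.0, -0.002, -0.013, 0.007]
ft_force: [0.2, -0.4, -0.9]
grip_width: 0.533
grasp_force: 31.3
```

Call:
{"method": "arm_command", "body": {"plan": [{"dp": [0, 35, 0], "spin": 0}, {"dp": [0, 37, 0], "spin": 0}, {"dp": [0, 0, 0], "spin": 0}, {"dp": [0, 0, 0], "spin": 0}]}}

```text
clock: 44.6
position: [0.6563, -0.1838, 0.3662]
ee_rot: [1.0, -0.004, -0.013, 0.007]
ft_force: [0.4, 0.2, -2.4]
grip_width: 0.527
grasp_force: 31.3
```

Run:
```python
from h import *
p,M=st();d=M[:,2]*.15;print((M.T@(np.array([.648,-.187,.198])-d*[1,1,0]-p)).round(4))
```

```text
p [ 0.6563 -0.1838  0.3662] j [-0.43  0.67  1.    1.37 -0.53  1.41 -1.02] 
x [ 1.    -0.008 -0.026] y [-0.007 -1.     0.013] z [-0.026 -0.013 -1.   ] 44.6
[ 1.000e-04 -1.000e-03  1.682e-01]
```

Call:
{"method": "arm_command", "body": {"plan": [{"dp": [0, 0, 30], "spin": 0}, {"dp": [0, 0, 40], "spin": 0}, {"dp": [0, 0, 40], "spin": 0}, {"dp": [0, 0, 35], "spin": 0}, {"dp": [0, 0, 10], "spin": 0}]}}

```text
clock: 45.1
position: [0.6519, -0.182, 0.2071]
ee_rot: [1.0, -0.002, -0.016, 0.005]
ft_force: [-0.9, -0.3, -1.2]
grip_width: 0.531
grasp_force: 31.3
```

Call:
{"method": "arm_command", "body": {"plan": [{"dp": [0, 0, 4], "spin": 0}, {"dp": [0, 0, 3], "spin": 0}, {"dp": [0, 0, 3], "spin": 0}, {"dp": [0, 0, 2], "spin": 0}, {"dp": [0, 0, 0], "spin": 0}]}}

```text
clock: 45.6
position: [0.6524, -0.1848, 0.1995]
ee_rot: [1.0, -0.003, -0.013, 0.007]
ft_force: [-0.5, -0.2, -1.6]
grip_width: 0.531
grasp_force: 31.3
```

Call:
{"method": "arm_command", "body": {"plan": [{"dp": [0, 0, 1], "spin": 0}, {"dp": [0, 0, 1], "spin": 0}, {"dp": [0, 0, 1], "spin": 0}, {"dp": [0, 0, 0], "spin": 0}]}}

```text
clock: 46.0
position: [0.6524, -0.1851, 0.198]
ee_rot: [1.0, -0.003, -0.013, 0.006]
ft_force: [-6.5, 3.2, 15.8]
grip_width: 0.533
grasp_force: 32.8
```

Firm contact with the floor. Release, rise and check.

Call:
{"method": "arm_command", "body": {"plan": [{"dp": [0, 0, -1], "spin": 0}, {"dp": [0, 0, 0], "spin": 0}, {"dp": [0, 0, 0], "spin": 0}, {"dp": [0, 0, 0], "spin": 0}, {"dp": [0, 0, 0], "spin": 0}], "grip": -0.7}}

```text
clock: 46.5
position: [0.6522, -0.1848, 0.1968]
ee_rot: [1.0, -0.003, -0.013, 0.007]
ft_force: [0.3, -0.2, 0.0]
grip_width: 0.847
grasp_force: 0.0
```

Call:
{"method": "arm_command", "body": {"plan": [{"dp": [0, 0, -10], "spin": 0}, {"dp": [0, 0, -40], "spin": 0}, {"dp": [0, 0, -45], "spin": 0}, {"dp": [0, 0, -45], "spin": 0}, {"dp": [0, 0, -45], "spin": 0}]}}

```text
clock: 47.0
position: [0.6567, -0.1825, 0.3846]
ee_rot: [1.0, -0.003, -0.013, 0.007]
ft_force: [1.4, 0.3, 0.1]
grip_width: 0.847
grasp_force: 0.0
```

Run:
```python
from h import *
im=viewer.camera("scene");cv2.imwrite("pics/s11.png",cv2.resize(im[60:350,140:480],None,fx=2,fy=2,interpolation=cv2.INTER_CUBIC))
for n in("yellow_bottle_mid","sauce_bottle_mid","spice_jar_mid","whetstone_mid"):print([(np.round(d['position'],3),round(d['score'],2)) for d in finder.find_in("scene",n)[:1]])
st()
```

```text
[(array([ 0.524, -0.234,  0.096]), 0.95)]
[]
[(array([ 0.641, -0.198,  0.072]), 0.87)]
[(array([ 0.481, -0.393,  0.039]), 0.95)]
p [ 0.6569 -0.1824  0.3819] j [-0.43  0.66  1.    1.35 -0.53  1.44 -1.02] 
x [ 1.    -0.006 -0.026] y [-0.005 -1.     0.013] z [-0.026 -0.013 -1.   ] 47.25
```

View pics/s11.png

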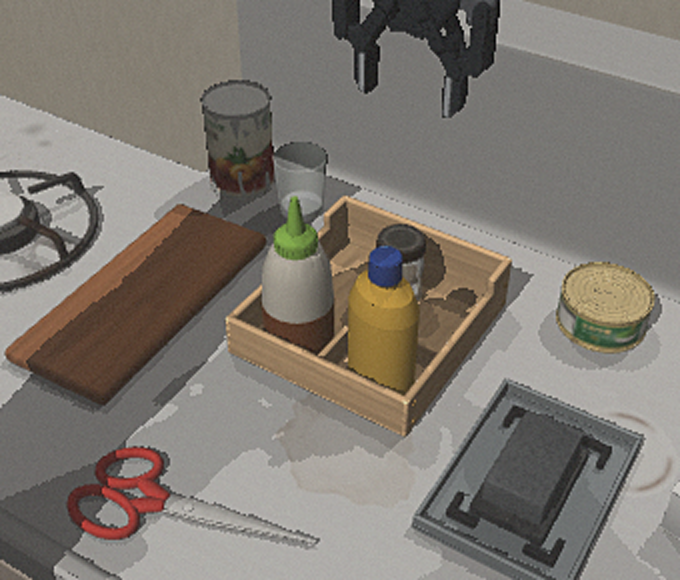

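All items are upright and in place, and the whetstone sits between the stops at (530,470). Handing in.

```bash
python3 -c "
from h import *
print(manip.hand_in())"
```

```text
the job is handed in; nothing more can be done
None
```

The job is handed in: the whetstone lies flat between the tray's stops, the jar stands in the back compartment, both bottles are back in their own front compartments, and the glass was not touched; the last camera picture agrees, but no verdict was returned.

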